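Pack drink samples and lock the carrier

TASK

Pack the drink samples for the tasting: pull every sample tube out of the sprung clip strip and stand each upright in a well of its own in the white carrier, right down on the well floor. Then pinch the tabs of the sprung bar, lower it between the two blue cheeks above the caps and let it spring out so that both end tongues sit fully in the recesses; last of all, slide the red-knobbed bolt fully home into its keeper. Leave the cups and the bottle where they stand.

Things in the scene. Friction and masses are not known exactly. Their poses are not given: they have to be found in the camera images.
- carrier: White sample carrier on a steel dock plate, fixed to the table. Origin on the table surface under the middle of the row of 4 wells; x crosses the row, y runs along it. Wells: 30 mm square, 40 mm apart (y = -60, -20, 20, 60 mm), floor 12 mm and rim 58 mm above the table. A blue cheek, 44 mm wide in x, 152 mm high, stands at each end, inner faces at y = -100 and +100 mm. Dock plate x -125 to +35 mm
- well1 (a point): Middle of the floor of well 1 (12 mm above the table); wells 1 to 4 go along the carrier's +y. Empty at the start
- well2 (a point): Middle of the floor of well 2 (12 mm above the table); wells 1 to 4 go along the carrier's +y. Empty at the start
- well3 (a point): Middle of the floor of well 3 (12 mm above the table); wells 1 to 4 go along the carrier's +y. Empty at the start
- well4 (a point): Middle of the floor of well 4 (12 mm above the table); wells 1 to 4 go along the carrier's +y. Empty at the start
- recess_right (a point): In the cheek at the carrier's -y end. A blind recess in the inner face, 22 mm wide (x), 15 mm high (129 to 144 mm above the table), 8 mm deep; the two recess bottoms are 216 mm apart. This point: on its black bottom, 133 mm above the table, where the middle of a bar tongue's end face rests once seated
- recess_left (a point): The same recess and point in the cheek at the carrier's +y end
- bolt_knob (a point): Middle of the red upright knob of the barrel bolt: 20 mm diameter, from 36 to 72 mm above the table. The bolt lies along the carrier's y on the dock plate, 90 mm from the row of wells on the -x side
- bolt (a joint): Slide of the bolt along the carrier's +y into the blue keeper; 0 = fully drawn, 0.045 m = fully home (end stop). About 3 N of friction, stays where it is left
- strip_mid (a point): Aluminium clip strip fixed to the table, 70 x 250 mm; point at the middle of its rim, 46 mm up. y runs along its four pockets, 60 mm apart (-90, -30, 30, 90 mm), x across. Sprung noses on the x sides of each pocket hold the groove at a tube's foot: pulling a tube straight up takes about 5 to 10 N for the first 10 mm; lifted 45 mm its foot is clear of the rim
- tube1_mid (a point): Dark red drink-sample tube, rigid, upright, 112 mm tall, 26 mm diameter, groove near the foot, white cap 28 mm diameter on its top 26 mm; 50 to 100 g. Point on its axis half-way up (56 mm above the foot); z points to the cap. Starts in a pocket of the clip strip, foot 6 mm above the table; may be absent
- tube2_mid (a point): Amber drink-sample tube, rigid, upright, 112 mm tall, 26 mm diameter, groove near the foot, white cap 28 mm diameter on its top 26 mm; 50 to 100 g. Point on its axis half-way up (56 mm above the foot); z points to the cap. Starts in a pocket of the clip strip, foot 6 mm above the table; may be absent
- tube3_mid (a point): Purple drink-sample tube, rigid, upright, 112 mm tall, 26 mm diameter, groove near the foot, white cap 28 mm diameter on its top 26 mm; 50 to 100 g. Point on its axis half-way up (56 mm above the foot); z points to the cap. Starts in a pocket of the clip strip, foot 6 mm above the table; may be absent
- tube4_mid (a point): Green drink-sample tube, rigid, upright, 112 mm tall, 26 mm diameter, groove near the foot, white cap 28 mm diameter on its top 26 mm; 50 to 100 g. Point on its axis half-way up (56 mm above the foot); z points to the cap. Starts in a pocket of the clip strip, foot 6 mm above the table; may be absent
- bar: Sprung bar, 0.25 kg: flat steel 30 x 12 mm along its own y, lying on the table, tabs up. Origin on its underside, midway between its tips when free (218 mm). Two orange upright tabs, 24 mm wide, rise 42 mm from its top to 54 mm above the underside; outer faces 64 mm apart (y = -32, +32 mm). Squeezed together along y to their stop (38 mm over the faces) they shorten it to 192 mm
- plunger (a joint): How far the bar is shortened: 0 = free (218 mm), 0.026 m = fully squeezed (192 mm), about 0.002 m once seated in both recesses. The spring pushes with 4 N when free and 10.5 N when fully squeezed
- bar_tip_fixed (a point): Middle of the end face of the bar's fixed tongue (14 mm wide, 8 mm high), at the bar's own y = -109 mm, 6 mm above its underside. The -y tab and this tongue are one piece with the bar's body
- bar_tip_sprung (a point): Middle of the end face of the sprung tongue (same size), at the bar's own y = +109 mm when free, 6 mm above its underside; moves with the +y tab. Either end of the bar fits either recess
- measuring_cup_mid (a point): Clear open measuring cup, 96 mm rim diameter, 100 mm tall; point on its axis half-way up. Not to be disturbed
- tea_bottle_mid (a point): Amber bottle with white cap, 68 mm diameter, 190 mm tall; point on its axis half-way up. Not to be disturbed
- tasting_cup_mid (a point): Red open tasting cup, 76 mm rim diameter, 85 mm tall; point at half its height. Not to be disturbed

How it is judged:
By the outcome, as a careful person would: the job done as asked, in the order asked, and still so for the second after the job is handed in, with the robot touching nothing.
Of tube1, tube2, tube3, tube4 only 3 to 4 are there at a start; the rules pass over those that are not, and their reading is None.
At some moment in a run one of bar may be knocked a few centimetres aside while the robot is not near it.
It also fails if it takes over 208 s, if anything falls off the work surface, if the arm or the gripper's body presses on something with over 40 N, if the wrist force passes 120 N, or if a joint passes its speed limit or range.

ROBOT

A 7-joint arm with a two-finger parallel gripper is mounted at the origin on the work surface. World frame = base frame: x ahead of the robot, y to its left, z up, the work surface at z = 0. Lengths are in m, angles in degrees, forces in N, time in s.
With the tool pointing down it reaches from about 0.4 to 0.85 m from the base axis. Payload 4.5 kg.
Tool frame: the origin (TCP) lies at the very end of the fingers, on their centre line; the grasp point (between the pads) lies 19 mm behind it; z points along the fingers, x is the direction in which the jaws open and shut, and the axes are right-handed (so a half turn about z gives the same grasp; the last joint's range is limited). The gripper opens to 88 mm and grips with 3 to 60 N. Pads are 18 mm wide; open, the fingers measure 123 mm over their backs; the gripper's body (75 mm by 187 mm) begins 45 mm behind the grasp point.
Start: joints at [-66.876, 39.483, -11.15, 89.685, 9.013, 51.709, -12.324], TCP at [0.226, 0.583, 0.239] pointing down, gripper open.
Joint ranges: [-172.22, 172.22], [-26.19, 119.32], [-84.43, 86.54], [7.71, 146.69], [-57.33, 237.33], [2.42, 119.75], [-152.13, 152.13]. Speed limits (degrees/s): [147.25, 147.25, 180, 180, 180, 180, 180].

INTERFACE

Orientations are given as a 3x3 rotation matrix whose columns are the frame's x, y, z axes.
In Python, from bench import readout, cams, job, find_in, outline_of, tip_of gives the robot as it stands.
- The arm moves only by the tool send_rows, never from a script. Its argument "steps" is a list that holds one entry, the list of rows, each a list of 7 numbers: the turn, a rotation vector about the tool's x, y, z normalised to -1 to 1, where 1 is 2 pi rad, then the shift along the tool's x, y, z normalised to -1 to 1, where 1 is 0.2 m, then the closure, from 0 (fully open) to 1 (shut). A call has 1 to 20 rows; each row is the pose to reach, as a shift and turn from the pose measured when the call began, along the tool's axes at that moment, turning the shorter way round; what a row does not reach only later rows make up. A row lasts 1/8 s, in which the tool goes at most 62.5 mm and 10.7 degrees, less where a joint would pass 70% of its speed; a pose out of reach is approached as far as the arm can. A call with a number of a shift or a turn outside -1 to 1 is refused whole. A call with a gripper value outside its range is refused whole. The fingers move at their own pace and stop on an object; "grip_force" is the grip in N (left out, the last holds). Time passes only in rows, so rows that repeat a pose let the fingers close. It gives the time, the measured TCP pose, the force and the opening at its end, in the units of the state.
- readout.sense(): the state, without advancing time (a new reading comes with each control period).
- cams.get_image(name): name is "scene" or "top"; returns (picture, depth): 384x512x3 uint8, red, green, blue; 384x512 float32, m along the optical axis (not along the pixel's ray), 0 where there is no reading.
- cams.camera_model(name): a dict with "intrinsics" (3x3 intrinsics, pixels), "k1" (the pictures are not rectified: a ray, as slopes to the right and down, at radius r is drawn at 1 + k1 r^2 times it, then the intrinsics apply), "R" (3x3) and "t" (3): a world point X has camera coordinates R X + t. Camera axes: x right, y down, z forward; pixel columns grow to the right and rows downward; lengths in m; the calibration is good to about 2 mm. A picture is of the moment at which its call begins. camera_model takes no time and is no camera call.
- job.sign_off(): hands the job in, once; it reports no verdict.
Trained networks look in the newest picture that a camera, given by its name, has taken for a name from the list of things; names that differ only in an ending like _2 or _b are one class to them, and where a whole thing is asked for, a point or a joint stands for the part that bears it (a point fixed in the world has none). Each returns a list of dicts, best first, with "conf" (0 to 1); they miss things now and then, are a little off and sometimes report something else, mostly with a low value. They report only what shows in the picture. A call takes as long as a camera call.
- find_in(camera, query): "at" ([row, column] in pixels, amid what is visible of it).
- outline_of(camera, query): "mask" (384x512 bool, what is visible of it) and "at" ([row, column] in pixels, amid what is visible of it).
- tip_of(camera, query): "at" ([row, column] in pixels: a listed point, or the origin of a listed thing).
The state is a dict: "time": time; "joints": joint angles; "joint_velocities": joint speeds; "joint_torque": joint torques, N m; "tcp_pos": TCP position; "eef_rot": TCP orientation; "wrist_force": force on the tool from outside, world axes, zero at the start; "torque": the same for the moment, N m; "finger_gap": finger opening in m.
Only numpy, scipy, OpenCV 4.12 (cv2) and the standard library are available. Lean on these libraries where they do the work, as an engineer would, in place of code of your own. Each camera call takes 0.05 s, during which the arm holds its last target.

## Working session

There is one attempt and no reset: what is moved stays moved. The work goes in short steps, Python scripts to look and compute and a tool call to move; the robot and the scene stay as the last step left them, time stands still between calls to the robot, and variables do not carry over. Pictures are saved under pics/ and viewed, and the job is handed in when it is done.

Besides the shell and the picture viewer there is one more tool, called after "Request:" as name(argument=value, ...) on one line, values as JSON. send_rows: Moves the arm, as the interface text tells. Its arguments: {"type":"object","properties":{"steps":{"type":"array"},"grip_force":{"type":"number"}},"required":["steps"]}

```bash
ls; mkdir -p pics; python3 - <<'E'
from bench import readout, cams, job, find_in, outline_of, tip_of
import cv2, numpy as np
s=readout.sense(); print(s)
for n in ("scene","top"):
    im,d=cams.get_image(n); cv2.imwrite(f"pics/{n}0.png",im[:,:,::-1]); m=cams.camera_model(n); print(n,m)
    np.save(f"d_{n}.npy",d)
E
```

```text
pics
{'time': 0.0, 'joints': array([-66.87473597,  39.53540073, -11.14352824,  89.74409863,
         9.01329633,  51.70847966, -12.32619088]), 'joint_velocities': array([-0.02271732, -0.01374372,  0.00777968, -0.01348716,  0.0033441 ,
       -0.00073374, -0.07029078]), 'joint_torque': array([-4.12093514e-04, -5.27574027e+01, -1.26683347e+00, -1.53426844e+01,
       -5.25453652e-02,  6.86321320e-03,  1.82846484e-04]), 'tcp_pos': array([0.22573352, 0.5821408 , 0.23788889]), 'eef_rot': array([[ 3.61402566e-01,  9.32409732e-01, -5.26237434e-04],
       [ 9.32408053e-01, -3.61402918e-01, -1.77576115e-03],
       [-1.84592072e-03,  1.51096613e-04, -9.99998285e-01]]), 'wrist_force': array([-0.05893037, -0.43530566,  0.82447741]), 'torque': array([-0.03539144,  0.04304358, -0.00758601]), 'finger_gap': 0.08799909550114371}
scene {'intrinsics': array([[499.38958637,   0.        , 251.87651604],
       [  0.        , 499.38958637, 193.44677237],
       [  0.        ,   0.        ,   1.        ]]), 'k1': 0.012424005959137998, 'R': array([[-0.53996235,  0.84167704,  0.00451818],
       [ 0.69246794,  0.44727869, -0.56606531],
       [-0.47846506, -0.30252526, -0.82434802]]), 't': array([ 0.3427683 , -0.33272379,  1.77449973])}
top {'intrinsics': array([[457.71440565,   0.        , 261.40857498],
       [  0.        , 457.71440565, 196.6894679 ],
       [  0.        ,   0.        ,   1.        ]]), 'k1': 0.015991252350736975, 'R': array([[-0.05864926, -0.99825874,  0.00630455],
       [-0.97586919,  0.05600092, -0.21105265],
       [ 0.21033209, -0.0185305 , -0.97745436]]), 't': array([-0.01705619,  0.61768194,  1.62384803])}
```

View pics/scene0.png

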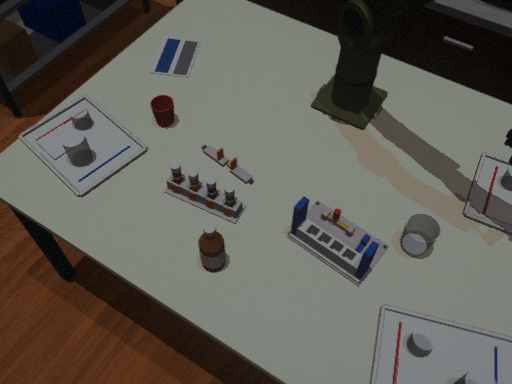

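View pics/top0.png

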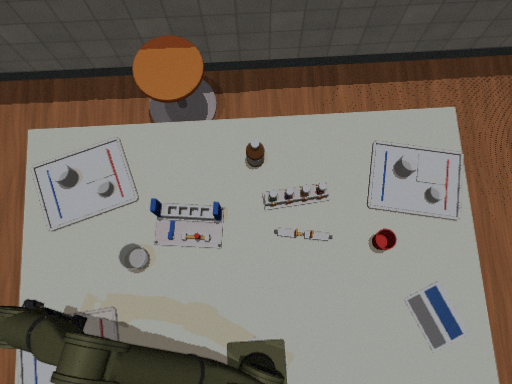

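The scene view shows the strip (about [195,205]), with the bar behind it ([163,228]), the carrier ([240,338]), the bottle and the cups. I'll measure these now.

```bash
cat > h.py <<'E'
from bench import readout, cams, job, find_in, outline_of, tip_of
import cv2, numpy as np
CM={n:cams.camera_model(n) for n in("scene","top")}
def proj(n,X):
    m=CM[n];X=np.atleast_2d(X);c=X@m["R"].T+m["t"];s=c[:,:2]/c[:,2:]
    r2=(s**2).sum(1,keepdims=True);s=s*(1+m["k1"]*r2);K=m["intrinsics"]
    return np.c_[s[:,1]*K[1,1]+K[1,2], s[:,0]*K[0,0]+K[0,2]]  # row,col
def ray(n,rc):
    m=CM[n];K=m["intrinsics"];d=np.array([(rc[1]-K[0,2])/K[0,0],(rc[0]-K[1,2])/K[1,1]]);s=d.copy()
    for _ in range(10): s=d/(1+m["k1"]*(s@s))
    return -m["R"].T@m["t"], m["R"].T@np.array([s[0],s[1],1.])
def onz(n,rc,z):
    o,v=ray(n,rc);return o+v*(z-o[2])/v[2]
def tri(rs,rt):
    A=np.zeros((3,3));b=np.zeros(3);L=[]
    for n,rc in(("scene",rs),("top",rt)):
        o,v=ray(n,rc);v=v/np.linalg.norm(v);P=np.eye(3)-np.outer(v,v);A+=P;b+=P@o;L.append((o,v))
    X=np.linalg.solve(A,b);return X,[np.linalg.norm((np.eye(3)-np.outer(v,v))@(X-o)) for o,v in L]
def crop(n,im,r0,r1,c0,c1,k,name):
    cv2.imwrite(f"pics/{name}.png",cv2.resize(im[r0:r1,c0:c1,::-1],None,fx=k,fy=k,interpolation=cv2.INTER_CUBIC))
E
python3 - <<'E'
from h import *
np.set_printoptions(precision=4,suppress=True)
for n in("scene","top"):
    im,d=cams.get_image(n); np.save(f"im_{n}.npy",im)
    if n=="scene": crop(n,im,135,285,155,405,3,"s1")
    else: crop(n,im,140,280,110,340,3,"t1")
Z={"carrier":0,"well1":.012,"well2":.012,"well3":.012,"well4":.012,"recess_right":.133,"recess_left":.133,"bolt_knob":.054,"strip_mid":.046,"tube1_mid":.062,"tube2_mid":.062,"tube3_mid":.062,"tube4_mid":.062,"bar":0,"bar_tip_fixed":.006,"bar_tip_sprung":.006,"measuring_cup_mid":.05,"tea_bottle_mid":.095,"tasting_cup_mid":.0425}
for q,z in Z.items():
    a=tip_of("scene",q)[:2];b=tip_of("top",q)[:2]
    print(q,"T",*[(round(x["conf"],2),np.round(onz("top",x["at"],z),4)) for x in b],"S",*[(round(x["conf"],2),np.round(onz("scene",x["at"],z),4)) for x in a])
E
```

```text
carrier T (0.76, array([0.5881, 0.2257, 0.    ])) S (0.96, array([0.5775, 0.2223, 0.    ]))
well1 T (0.95, array([0.5889, 0.2767, 0.012 ])) (0.84, array([0.5709, 0.1648, 0.012 ])) S (0.83, array([0.5745, 0.1694, 0.012 ])) (0.76, array([0.5771, 0.202 , 0.012 ]))
well2 T (0.95, array([0.5889, 0.2767, 0.012 ])) (0.84, array([0.5709, 0.1648, 0.012 ])) S (0.83, array([0.5745, 0.1694, 0.012 ])) (0.76, array([0.5771, 0.202 , 0.012 ]))
well3 T (0.95, array([0.5889, 0.2767, 0.012 ])) (0.84, array([0.5709, 0.1648, 0.012 ])) S (0.83, array([0.5745, 0.1694, 0.012 ])) (0.76, array([0.5771, 0.202 , 0.012 ]))
well4 T (0.95, array([0.5889, 0.2767, 0.012 ])) (0.84, array([0.5709, 0.1648, 0.012 ])) S (0.83, array([0.5745, 0.1694, 0.012 ])) (0.76, array([0.5771, 0.202 , 0.012 ]))
recess_right T (0.62, array([0.5679, 0.1168, 0.133 ])) S (0.9, array([0.5604, 0.1096, 0.133 ]))
recess_left T (0.58, array([0.597 , 0.3343, 0.133 ])) S (0.61, array([0.5926, 0.3299, 0.133 ]))
bolt_knob T (0.47, array([0.49  , 0.1953, 0.054 ])) S (0.53, array([0.4843, 0.1917, 0.054 ]))
strip_mid T (0.81, array([ 0.6345, -0.1813
[... 870 characters left out ...]
[ 0.4539, -0.3024,  0.006 ])) S (0.76, array([ 0.4539, -0.3065,  0.006 ])) (0.58, array([ 0.42  , -0.4983,  0.006 ]))
bar_tip_sprung T (0.75, array([ 0.5029, -0.0885,  0.006 ])) (0.64, array([ 0.6307, -0.1592,  0.006 ])) S (0.84, array([ 0.489 , -0.0927,  0.006 ])) (0.44, array([ 0.7444, -0.0766,  0.006 ]))
measuring_cup_mid T (0.6, array([0.4219, 0.4134, 0.05  ])) S (0.71, array([0.4814, 0.1921, 0.05  ])) (0.62, array([0.4166, 0.4137, 0.05  ]))
tea_bottle_mid T (0.87, array([ 0.7952, -0.0479,  0.095 ])) S (0.74, array([ 0.7879, -0.0396,  0.095 ]))
tasting_cup_mid T (0.59, array([ 0.4457, -0.482 ,  0.0425])) S (0.86, array([ 0.4227, -0.4871,  0.0425])) (0.19, array([0.609 , 0.2802, 0.0425]))
```

View pics/s1.png

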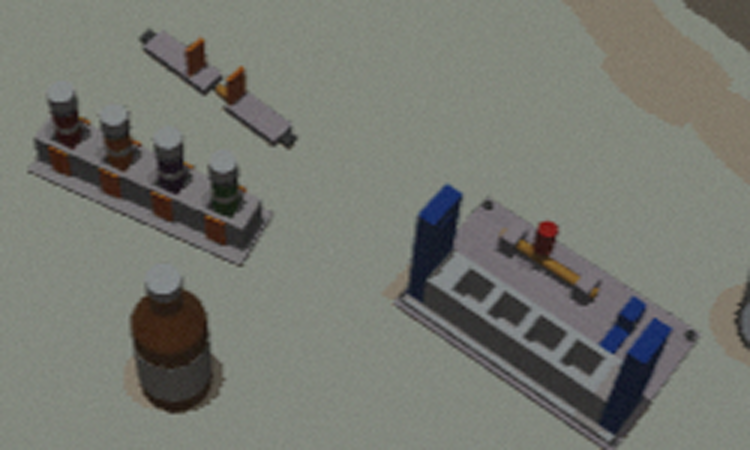

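View pics/t1.png

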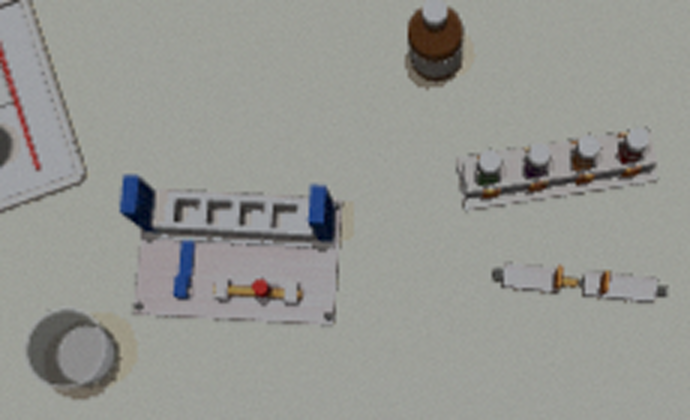

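```bash
cat > fit.py <<'E'
from h import *
from scipy.ndimage import gaussian_filter, map_coordinates
from scipy.optimize import minimize
def pose(p,P): 
    c,s=np.cos(p[2]),np.sin(p[2]);R=np.array([[c,-s,0],[s,c,0],[0,0,1]]);return P@R.T+np.array([p[0],p[1],0])
def seg(a,b,n=25): return np.linspace(a,b,n)
def rect(x0,x1,y0,y1,z,n=25):
    c=[(x0,y0,z),(x1,y0,z),(x1,y1,z),(x0,y1,z)];return [seg(np.array(c[i]),np.array(c[(i+1)%4]),n) for i in range(4)]
def grads(im,s=0.8):
    G=[]
    for k in range(3):
        g=gaussian_filter(im[:,:,k].astype(float),s);G.append(np.stack(np.gradient(g)))
    return G
def score(n,G,segs,p,robust=25.):
    # normal-direction gradient; sign must agree along a segment
    tot=0;cnt=0
    for S in segs:
        q=proj(n,pose(p,S));t=q[-1]-q[0];L=np.hypot(*t);
        if len(S)>2 and L<1e-6: continue
        nn=np.array([-t[1],t[0]])/L
        v=sum(abs(map_coordinates(g[0],q.T,order=1)*nn[0]+map_coordinates(g[1],q.T,order=1)*nn[1]) for g in G)/3
        tot+=np.minimum(v,robust).mean()*L;cnt+=L
    return tot/cnt
def fit(ns,Gs,segs,p0,span=(.012,.012,.07)):
    f=lambda p:-sum(score(n,Gs[n],segs,p) for n in ns)
    best=None
    for dx in np.linspace(-1,1,9):
        for dy in np.linspace(-1,1,9):
            for a in np.linspace(-1,1,7):
                p=np.array(p0)+np.array([dx,dy,a])*span;v=f(p)
                if best is None or v<best[0]: best=(v,p)
    p=best[1];sx=np.array([p+np.array(d) for d in([0,0,0],[.003,0,0],[0,.003,0],[0,0,.015])])
    r=minimize(f,p,method="Nelder-Mead",options=dict(initial_simplex=sx,xatol=1e-5,fatol=1e-5));return r.x,-r.fun
def overlay(n,im,groups,box,k,name):
    r0,r1,c0,c1=box;o=cv2.resize(im[r0:r1,c0:c1,::-1].clip(0,255).astype(np.uint8),None,fx=k,fy=k,interpolation=cv2.INTER_CUBIC)
    for p,segs in groups:
        for S in segs:
            q=proj(n,pose(p,S));pts=np.round((q[:,::-1]+.5-[c0,r0])*k).astype(int)
            cv2.polylines(o,[pts.reshape(-1,1,2)],False,(0,255,0),1)
    cv2.imwrite(f"pics/{name}.png",o)
wells=sum([rect(-.015,.015,y-.015,y+.015,.058) for y in(-.06,-.02,.02,.06)],[])
dock=rect(-.125,.035,-.1,.1,.0)
cheeks=[seg(np.array([-.022,s*.1,.152]),np.array([.022,s*.1,.152])) for s in(-1,1)]
circ=lambda r,z:[np.c_[r*np.cos(a),r*np.sin(a),np.full_like(a,z)] for a in np.split(np.linspace(0,2*np.pi,48,endpoint=False),16)]
E
cat > snap.py <<'E'
from h import *
for n in("scene","top"):
    A=[];D=[]
    for i in range(5): im,d=cams.get_image(n);A.append(im.astype(float));D.append(d)
    np.save(f"im_{n}.npy",np.mean(A,0));np.save(f"d_{n}.npy",np.median(D,0))
E
python3 snap.py; python3 - <<'E'
from fit import *
np.set_printoptions(precision=4,suppress=True)
I={n:np.load(f"im_{n}.npy") for n in("scene","top")};G={n:grads(I[n]) for n in I}
segs=wells+cheeks
for ns in(["scene"],["top"],["scene","top"]):
    p,v=fit(ns,G,segs,(.58,.222,-.14),(.016,.016,.08)); print(ns,p,v)
    pb=p
overlay("scene",I["scene"],[(pb,segs+dock)],(190,290,280,400),6,"ov_s")
overlay("top",I["top"],[(pb,segs+dock)],(185,260,140,240),7,"ov_t")
# depth check
for n in I:
    d=np.load(f"d_{n}.npy");m=CM[n]
    def X(r,c):
        o,v=ray(n,(r,c));f=m["R"]@v;return o+v*d[r,c]/f[2]
    for rc in ([(100,220),(280,200),(180,300)] if n=="scene" else [(150,200),(300,300),(220,250)]): print(n,X(*rc))
E
```

```text
['scene'] [ 0.5776  0.222  -0.1136] 19.885794526125352
['top'] [ 0.5796  0.2198 -0.1326] 17.214870432407796
['scene', 'top'] [ 0.5777  0.2215 -0.1143] 36.247981230972584
scene [ 0.2471 -0.3832 -0.0022]
scene [ 0.8466 -0.0346 -0.0024]
scene [0.4008 0.0299 0.0009]
top [ 0.8307  0.1753 -0.0002]
top [ 0.2357 -0.1722  0.0023]
top [ 0.5412 -0.0056  0.0044]
```

View pics/ov_s.png

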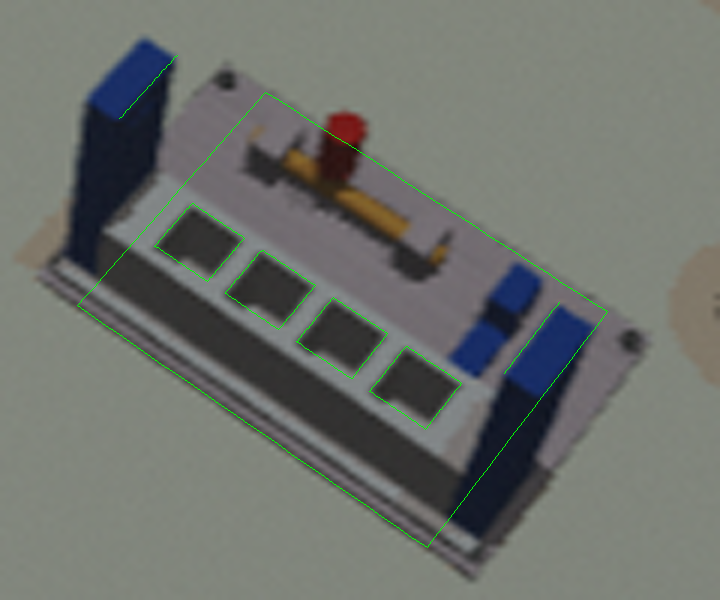

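View pics/ov_t.png

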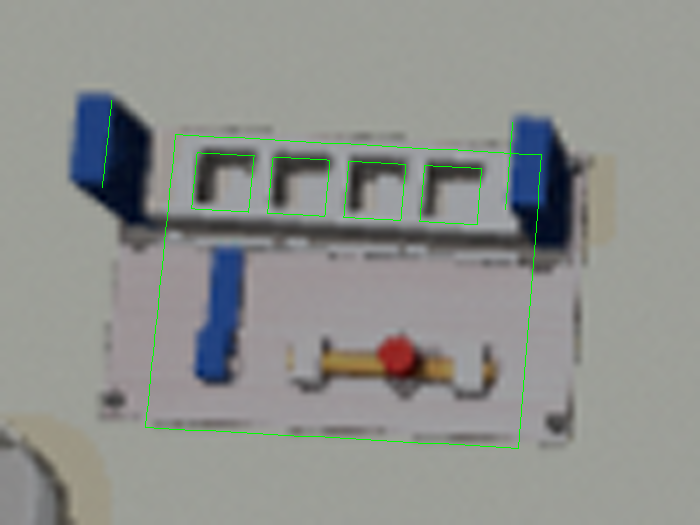

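The overlays sit close on the wells in both views, but the yaw still disagrees between cameras by about 1°. I'll add the dock plate and cheek edges as free parameters.

```bash
cat > fitc.py <<'E'
from fit import *
np.set_printoptions(precision=4,suppress=True)
I={n:np.load(f"im_{n}.npy") for n in("scene","top")};G={n:grads(I[n],0.7) for n in I}
def model(q):  # q: zplate, ya, yb, th
    z,ya,yb,th=q
    s=wells+[seg(np.array([-.125,ya,z]),np.array([-.125,yb,z])),seg(np.array([-.125,ya,z]),np.array([.035,ya,z])),seg(np.array([-.125,yb,z]),np.array([.035,yb,z]))]
    s+=[seg(np.array([.035,ya,z]),np.array([.035,yb,z]))]
    for e in(-1,1): s+=rect(-.022,.022,e*.1,e*(.1+th),.152)
    return s
if __name__=="__main__":
  from scipy.optimize import differential_evolution
  for ns in(["scene"],["top"],["scene","top"]):
    f=lambda p:-sum(score(n,G[n],model(p[3:]),p[:3]) for n in ns)
    B=[(.57,.59),(.21,.232),(-.17,-.07),(0,.012),(-.14,-.1),(.1,.14),(.012,.03)]
    r=differential_evolution(f,B,maxiter=60,popsize=10,seed=1,polish=False)
    print(ns,r.x,-r.fun); p=r.x
    for n in ns:
        if len(ns)==1: overlay(n,I[n],[(p[:3],model(p[3:]))],(190,290,280,400) if n=="scene" else (185,260,140,240),6,"ov2_"+n)
E
time python3 fitc.py
```

```text
['scene'] [ 0.5791  0.2218 -0.1148  0.0001 -0.1155  0.1257  0.018 ] 15.201022613291775
['top'] [ 0.5728  0.2202 -0.1059  0.0018 -0.1203  0.1136  0.0174] 13.05762065850558
['scene', 'top'] [ 0.5788  0.2216 -0.1124  0.0001 -0.1167  0.1149  0.0177] 27.076414345098012
real	0m47.500s
user	0m47.734s
sys	0m0.117s
```

```bash
cd pics; python3 -c "
import cv2,numpy as np
a=cv2.imread('ov2_scene.png');b=cv2.imread('ov2_top.png')
cv2.imwrite('a1.png',a)
cv2.imwrite('a2.png',b);print(a.shape,b.shape)"
```

```text
(600, 720, 3) (450, 600, 3)
```

View pics/ov2_scene.png

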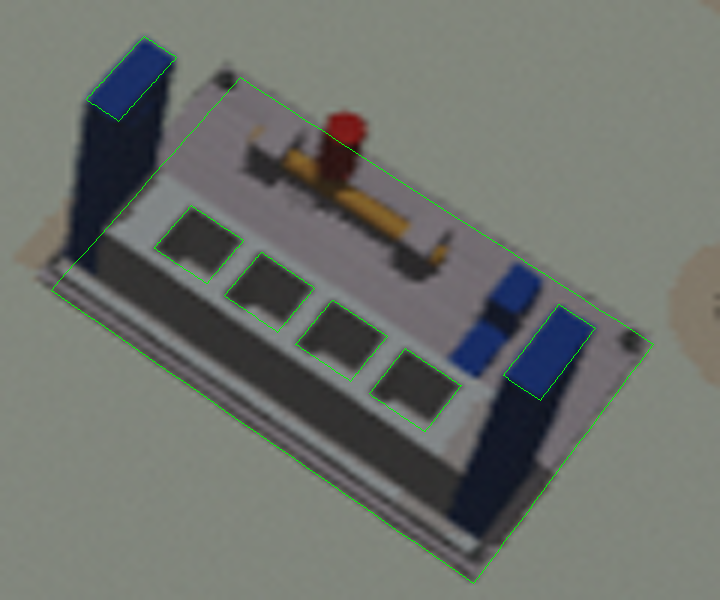

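View pics/ov2_top.png

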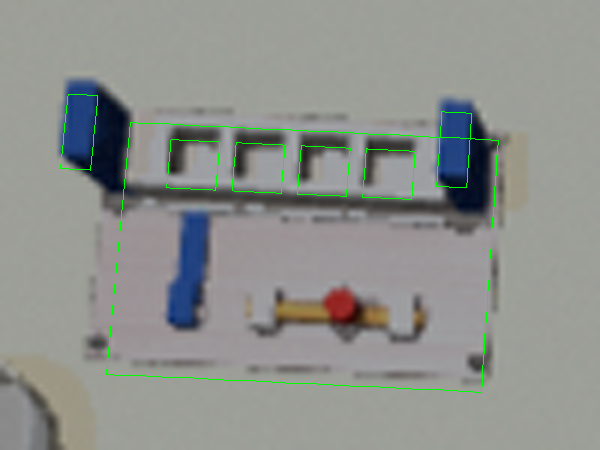

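```bash
cat > t.py <<'E'
from fitc import *
from scipy.optimize import minimize
# top: cheeks tops + fitted with blue channel difference
th=.0178
ck=sum([rect(-.022,.022,e*.1,e*(.1+th),.152) for e in(-1,1)],[])
for n in("scene","top"):
    for nm,s in(("cheeks",ck),("all",ck+wells)):
        p,v=fit([n],G,s,(.581,.2215,-.115),(.005,.004,.03));print(n,nm,p,v)
        if n=="top": overlay(n,I[n],[(p,ck+wells)],(185,260,140,240),7,"ov3_"+nm)
E
python3 t.py
```

```text
scene cheeks [ 0.5794  0.2223 -0.1096] 16.001198743678607
scene all [ 0.5778  0.2221 -0.1122] 19.443848467656828
top cheeks [ 0.5787  0.2194 -0.1071] 20.13730048231482
top all [ 0.5792  0.2196 -0.1118] 18.125526577476414
```

View pics/ov3_all.png

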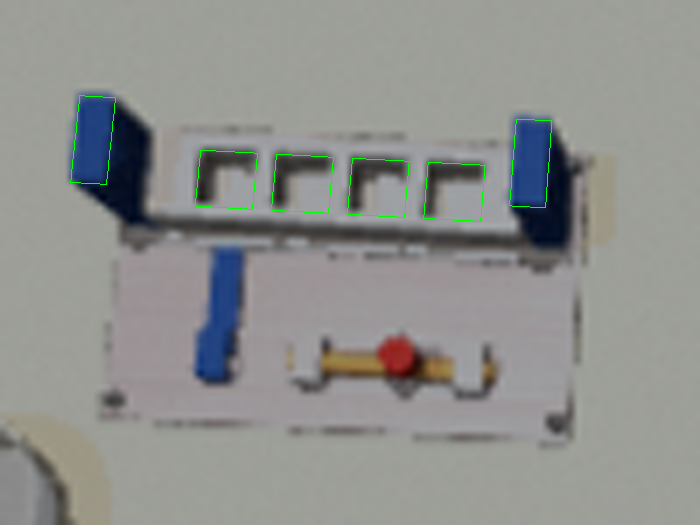

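```bash
cat > t2.py <<'E'
from fitc import *
V=lambda *a:np.array(a)
def shift(S,y): return [s+V(0,y,0) for s in S]
caps=sum([shift(circ(.014,.118),y) for y in(-.09,-.03,.03,.09)],[])
bar=[seg(V(x,a,.012),V(x,b,.012)) for x in(-.015,.015) for a,b in((-.08,-.04),(.04,.08))]
bar+=[seg(V(-.007,e*.109,.01),V(.007,e*.109,.01)) for e in(-1,1)]
bar+=[seg(V(-.012,e*.032,.054),V(.012,e*.032,.054)) for e in(-1,1)]
if __name__=="__main__":
  for nm,s,p0,sp in(("caps",caps,(.625,-.182,.03),(.015,.012,.16)),("bar",bar,(.478,-.197,-.2),(.012,.012,.1))):
   P=[]
   for n in("scene","top"):
    p,v=fit([n],G,s,p0,sp);print(nm,n,p,v);P.append(p)
    box={"scene":(140,235,150,260),"top":(170,250,255,340)}[n]
    overlay(n,I[n],[(p,s)],box,7,f"ov_{nm}_{n}")
E
python3 t2.py; cd pics; python3 -c "
import cv2,numpy as np
for n in('scene','top'):
    a=cv2.imread(f'ov_caps_{n}.png');b=cv2.imread(f'ov_bar_{n}.png');m=(b[:,:,1]==255)&(b[:,:,0]==0);a[m]=(0,255,0);cv2.imwrite(f'cb_{n}.png',a)"
```

```text
caps scene [ 0.6418 -0.1637  0.0803] 16.769881852506007
caps top [ 0.6058 -0.1731  0.0991] 19.17765059877443
bar scene [ 0.4813 -0.1975 -0.158 ] 15.473653373439365
bar top [ 0.4724 -0.197  -0.1599] 12.245390756895628
```

View pics/cb_scene.png

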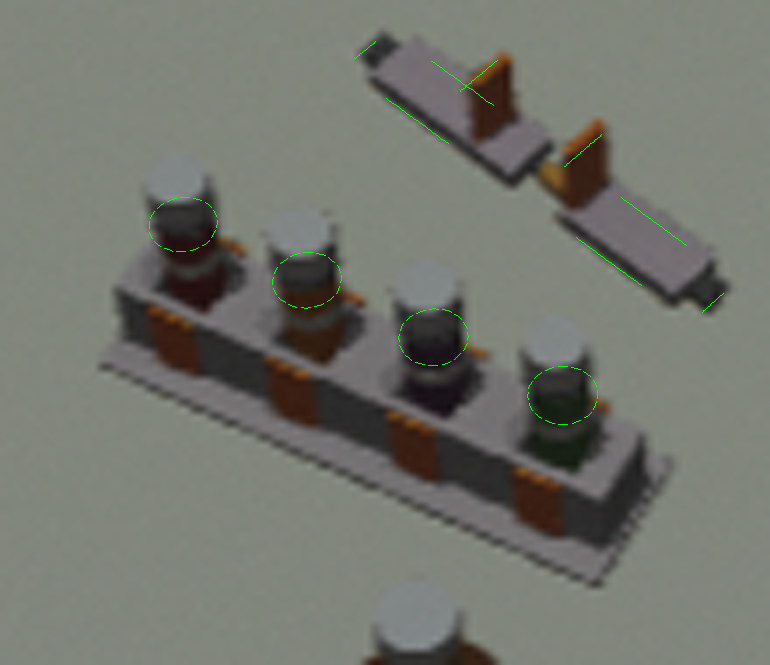

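View pics/cb_top.png

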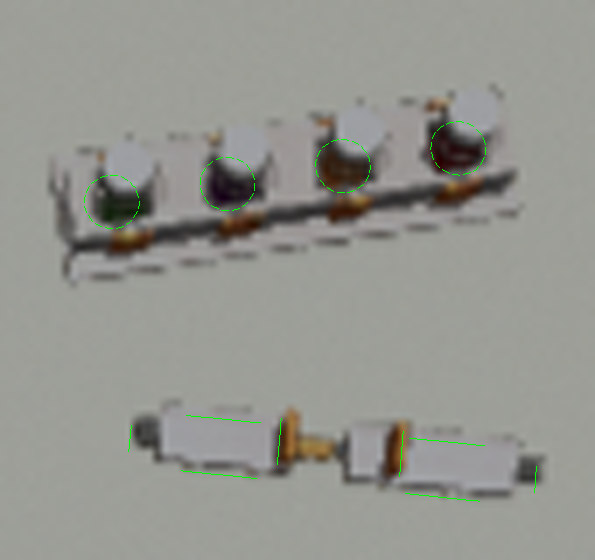

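```bash
cat > t3.py <<'E'
from fitc import *
from scipy.optimize import differential_evolution
from t2 import caps,V
for n,g,r in(("scene",(189.3,229.3),(165.7,175.7)),("top",(193.1,273.6),(186,322.7))):
    a=onz(n,g,.118);b=onz(n,r,.118);print(n,a,b,(a+b)/2,np.linalg.norm(a-b),np.arctan2(-(a-b)[0],(a-b)[1]))
    p0=(*((a+b)/2)[:2],np.arctan2(-(a-b)[0],(a-b)[1]))
    p,v=fit([n],G,caps,p0,(.005,.005,.04));print(n,p,v)
    overlay(n,I[n],[(p,caps)],{"scene":(140,235,150,260),"top":(170,250,255,340)}[n],7,f"ov_caps_{n}")
def barm(q):
    yb,tt=q
    s=[seg(V(x,a,.012),V(x,b,.012)) for x in(-.015,.015) for a,b in((-yb,-.02),(.034,yb))]
    for e in(-1,1):
        s+=[seg(V(-.007,e*.109,.01),V(.007,e*.109,.01)),seg(V(-.015,e*yb,.012),V(.015,e*yb,.012))]
        s+=rect(-.012,.012,e*.032,e*(.032-tt),.054)
    return s
for n in("scene","top"):
    f=lambda p:-score(n,G[n],barm(p[3:]),p[:3])
    r=differential_evolution(f,[(.465,.49),(-.21,-.185),(-.26,-.1),(.085,.1),(.003,.008)],maxiter=80,seed=2,polish=False)
    print("bar",n,r.x,-r.fun)
    overlay(n,I[n],[(r.x[:3],barm(r.x[3:]))],{"scene":(140,235,150,260),"top":(170,250,255,340)}[n],7,f"ov_bar_{n}")
E
python3 t3.py; cd pics; python3 -c "
import cv2,numpy as np
for n in('scene','top'):
    a=cv2.imread(f'ov_caps_{n}.png');b=cv2.imread(f'ov_bar_{n}.png');m=(b[:,:,1]==255)&(b[:,:,0]==0);a[m]=(0,255,0);cv2.imwrite(f'cc_{n}.png',a)"
```

```text
scene [ 0.6168 -0.0878  0.118 ] [ 0.6321 -0.266   0.118 ] [ 0.6244 -0.1769  0.118 ] 0.17885669128197457 0.08546539321519363
scene [ 0.6219 -0.18    0.0963] 9.29072120096398
top [ 0.6151 -0.0962  0.118 ] [ 0.6311 -0.2742  0.118 ] [ 0.6231 -0.1852  0.118 ] 0.17868381548603948 0.08965497159931174
top [ 0.6195 -0.1855  0.0958] 11.360319816569513
bar scene [ 0.481  -0.1981 -0.158   0.0946  0.003 ] 15.677072224221801
bar top [ 0.4728 -0.1976 -0.1593  0.0956  0.0079] 12.92668600823535
```

View pics/cc_scene.png

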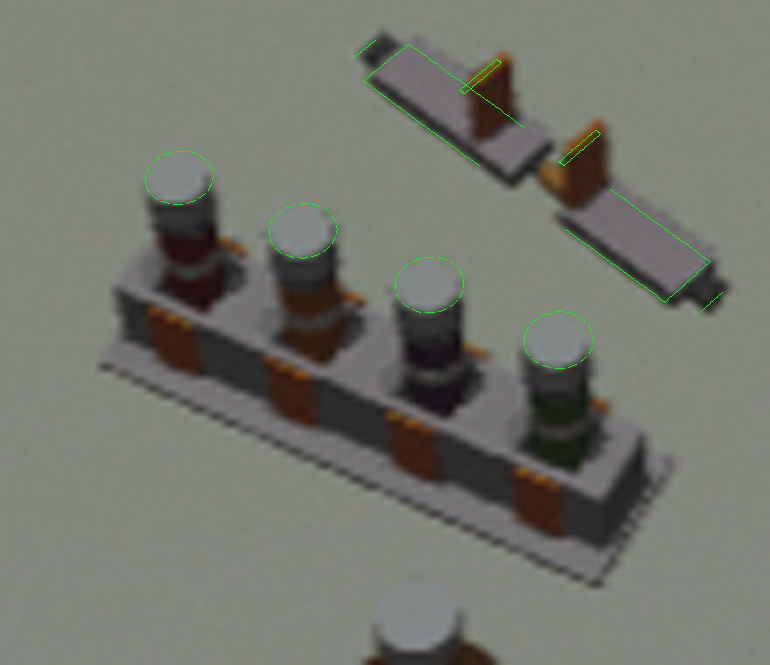

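View pics/cc_top.png

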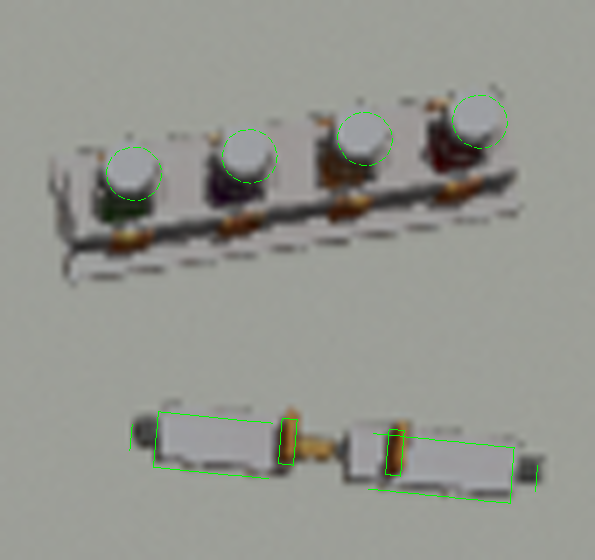

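The caps and bar are both found to a few mm, and the tubes are green, purple, amber and red. Averaging the two cameras gives strip (0.6207, -0.183, yaw 5.5°), carrier (0.5787, 0.2208, yaw -6.4°) and bar about (0.4775, -0.198, yaw -9°). Next is a planning helper, then the first move.

```bash
cat > plan.py <<'E'
import sys,numpy as np
from bench import readout
from scipy.spatial.transform import Rotation as Ro
def plan(x,y,z,yaw):
    """tool x axis at world yaw deg (mod 180), tool down"""
    s=readout.sense();R=np.array(s["eef_rot"]);p=np.array(s["tcp_pos"])
    best=None
    for a in(yaw,yaw+180):
        a=np.radians(a);X=np.array([np.cos(a),np.sin(a),0]);Z=np.array([0,0,-1.]);T=np.c_[X,np.cross(Z,X),Z]
        rv=Ro.from_matrix(R.T@T).as_rotvec()
        if best is None or np.linalg.norm(rv)<np.linalg.norm(best): best=rv
    sh=R.T@(np.array([x,y,z])-p)
    print("t %.2f"%s["time"],"tcp",np.round(p,4),"yaw %.2f"%np.degrees(np.arctan2(R[1,0],R[0,0])),"gap %.4f"%s["finger_gap"],"F",np.round(s["wrist_force"],2),"J",np.round(s["joints"],0))
    print("turn",np.round(best/(2*np.pi),4),"shift",np.round(sh/.2,4))
if __name__=="__main__": plan(*map(float,sys.argv[1:5]))
E
python3 plan.py .6121 -.0932 .25 5.5
```

```text
t 2.60 tcp [0.2259 0.5828 0.2388] yaw 68.81 gap 0.0879 F [0.33 0.76 0.32] J [-67.  39. -11.  90.   9.  52. -12.]
turn [-0.     -0.      0.1759] shift [-2.4535  3.0221 -0.0565]
```

Request:
send_rows(steps=[[[0,0,0,-0.2,0.25,-0.02,0],[0,0,0,-0.4,0.5,-0.04,0],[0,0,0,-0.6,0.75,-0.05,0],[0,0,0,-0.8,1,-0.06,0],[0,0,0,-0.8,1,-0.06,0]]])

```text
time: 3.22
tcp_pos: [0.3577, 0.3561, 0.2509]
eef_rot: [[0.37, 0.929, 0.001], [0.929, -0.37, -0.003], [-0.003, 0.003, -1.0]]
wrist_force: [-1.2, 1.2, -0.4]
finger_gap: 0.088
```

Request:
send_rows(steps=[[[0,0,0,-0.2,0.25,0,0],[0,0,0,-0.4,0.5,0,0],[0,0,0,-0.6,0.75,0,0],[0,0,0,-0.8,1,0,0],[0,0,0,-0.8,1,0,0]]])

```text
time: 3.85
tcp_pos: [0.4865, 0.1297, 0.2517]
eef_rot: [[0.376, 0.927, 0.003], [0.927, -0.376, -0.005], [-0.004, 0.004, -1.0]]
wrist_force: [-0.8, 1.5, 0.2]
finger_gap: 0.0879
```

```bash
python3 plan.py .6121 -.0932 .25 5.5
```

```text
t 3.85 tcp [0.4865 0.1297 0.2517] yaw 67.90 gap 0.0879 F [-0.75  1.48  0.2 ] J [-11.  30. -14. 109.  11.  42.  36.]
turn [9.000e-04 1.000e-04 1.733e-01] shift [-0.7963  1.0013  0.0155]
```

Request:
send_rows(steps=[[[0,0,0.028,-0.16,0.2,0,0.2],[0,0,0.056,-0.32,0.4,0,0.2],[0,0,0.084,-0.48,0.6,0,0.2],[0,0,0.112,-0.64,0.8,0,0.2],[0,0,0.14,-0.796,1,0.015,0.2],[0.0009,0,0.168,-0.796,1,0.015,0.2],[0.0009,0,0.1733,-0.796,1,0.015,0.2],[0.0009,0,0.1733,-0.796,1,0.015,0.2],[0.0009,0,0.1733,-0.796,1,0.015,0.2]]])

```text
time: 4.97
tcp_pos: [0.6118, -0.0916, 0.2502]
eef_rot: [[0.995, 0.1, -0.001], [0.1, -0.995, 0.0], [-0.001, -0.0, -1.0]]
wrist_force: [-0.4, 0.4, -0.3]
finger_gap: 0.0706
```

```bash
python3 plan.py .6121 -.0932 .086 5.5;python3 - <<'E'
from h import *
p=readout.sense()["tcp_pos"]
for n in("scene","top"):
    im,d=cams.get_image(n);q=proj(n,p)[0].astype(int);print(q);crop(n,im,max(q[0]-50,0),q[0]+60,q[1]-60,q[1]+70,5,"g_"+n)
E
```

```text
t 4.97 tcp [ 0.6118 -0.0916  0.2502] yaw 5.72 gap 0.0706 F [-0.39  0.37 -0.34] J [ 2. 38.  3. 91. -3. 51. 12.]
turn [-0.      0.0001  0.0006] shift [0.0009 0.0085 0.8212]
[158 227]
[185 273]
```

View pics/g_scene.png

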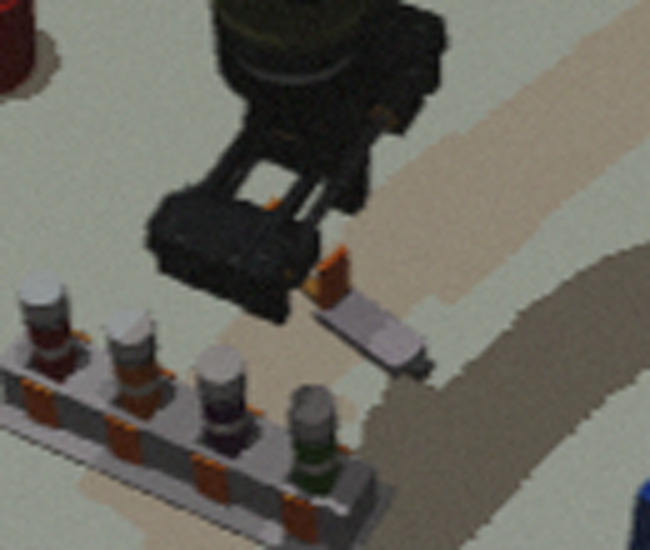

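View pics/g_top.png

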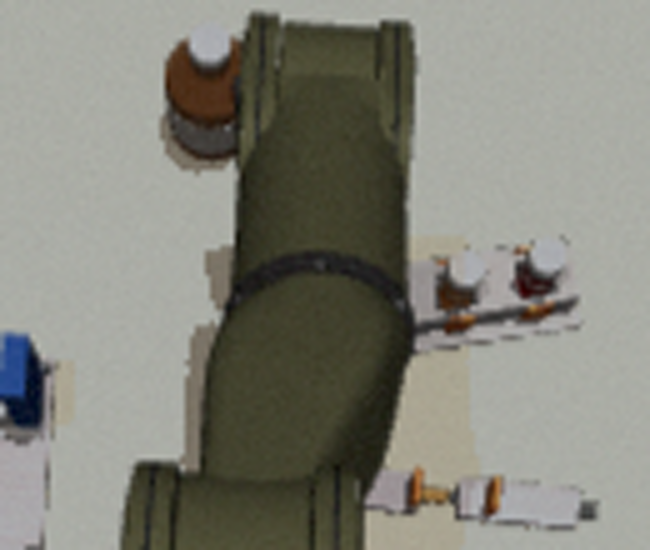

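Request:
send_rows(steps=[[[0,0,0,0,0.008,0.2,0.2],[0,0,0,0,0.008,0.4,0.2],[0,0,0,0,0.008,0.6,0.2],[0,0,0,0,0.008,0.75,0.2],[0,0,0,0,0.008,0.82,0.2],[0,0,0,0,0.008,0.82,0.2],[0,0,0,0,0.008,0.82,0.2]]])

```text
time: 5.95
tcp_pos: [0.6129, -0.0941, 0.0875]
eef_rot: [[0.995, 0.098, 0.002], [0.098, -0.995, -0.0], [0.002, 0.001, -1.0]]
wrist_force: [-0.1, 1.0, -0.5]
finger_gap: 0.0705
```

Request:
send_rows(steps=[[[0,0,0,0,0,0,0.5],[0,0,0,0,0,0,0.7],[0,0,0,0,0,0,0.8],[0,0,0,0,0,0,0.9],[0,0,0,0,0,0,0.9],[0,0,0,0,0,0,0.9]]], grip_force=8)

```text
time: 6.7
tcp_pos: [0.6129, -0.0941, 0.0876]
eef_rot: [[0.995, 0.098, 0.002], [0.098, -0.995, -0.0], [0.002, 0.001, -1.0]]
wrist_force: [-0.3, 1.1, 0.9]
finger_gap: 0.0273
```

```bash
python3 plan.py .6121 -.0932 .086 5.5
```

```text
t 6.70 tcp [ 0.6129 -0.0941  0.0876] yaw 5.63 gap 0.0273 F [-0.26  1.07  0.91] J [ 3. 51.  2. 97. -3. 32. 13.]
turn [ 0.0001 -0.0003  0.0004] shift [-0.0037 -0.0049  0.0079]
```

Request:
send_rows(steps=[[[0,0,0,0,0,0,0.95],[0,0,0,0,0,0,0.95],[0,0,0,0,0,-0.02,0.95],[0,0,0,0,0,-0.04,0.95],[0,0,0,0,0,-0.07,0.95],[0,0,0,0,0,-0.1,0.95],[0,0,0,0,0,-0.15,0.95],[0,0,0,0,0,-0.25,0.95],[0,0,0,0,0,-0.4,0.95],[0,0,0,0,0,-0.6,0.95],[0,0,0,0,0,-0.8,0.95],[0,0,0,0,0,-0.9,0.95],[0,0,0,0,0,-0.9,0.95]]], grip_force=30)

```text
time: 8.32
tcp_pos: [0.6138, -0.0944, 0.2702]
eef_rot: [[0.995, 0.098, 0.007], [0.098, -0.995, -0.001], [0.007, 0.002, -1.0]]
wrist_force: [-0.1, -1.3, -0.8]
finger_gap: 0.0267
```

```bash
python3 - <<'E'
from h import *
p=readout.sense()["tcp_pos"]
for n in("scene",):
    im,d=cams.get_image(n);np.save("imt.npy",im);q=proj(n,p)[0].astype(int);print(q);crop(n,im,max(q[0]-50,0),q[0]+60,q[1]-60,q[1]+70,6,"h_"+n)
E
# well4: carrier frame y=+.06
python3 - <<'E'
import numpy as np
a=-.112;c,s=np.cos(a),np.sin(a)
for i,y in enumerate((-.06,-.02,.02,.06)): print(i+1,np.round([.5787-s*y,.2208+c*y],4))
E
python3 plan.py .5854 .2804 .25 -6.4
```

```text
[153 225]
1 [0.572  0.1612]
2 [0.5765 0.2009]
3 [0.5809 0.2407]
4 [0.5854 0.2804]
t 8.38 tcp [ 0.6128 -0.0941  0.2685] yaw 5.62 gap 0.0271 F [-0.25 -0.41 -0.6 ] J [ 2. 37.  4. 89. -3. 54. 13.]
turn [ 0.0001 -0.0006  0.0334] shift [ 0.0468 -1.8771  0.0909]
```

View pics/h_scene.png

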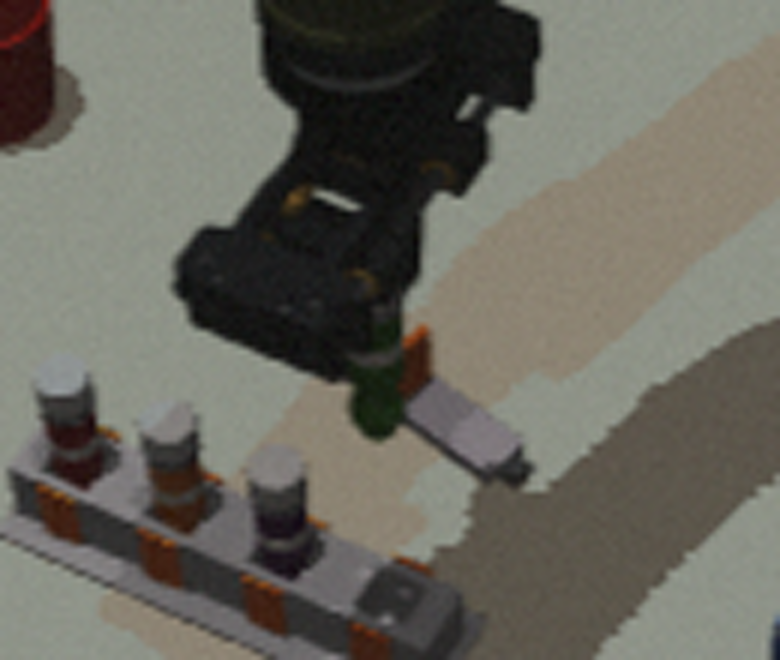

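Request:
send_rows(steps=[[[0,0,0.004,0,-0.12,0,0.95],[0,0,0.008,0.01,-0.3,0,0.95],[0,0,0.012,0.01,-0.5,0,0.95],[0,0,0.016,0.02,-0.7,0,0.95],[0,0,0.018,0.02,-0.88,0,0.95],[0,0,0.018,0.02,-0.95,0,0.95],[0,0,0.018,0.02,-0.95,0,0.95]]])

```text
time: 9.25
tcp_pos: [0.5977, 0.0955, 0.2676]
eef_rot: [[1.0, -0.014, 0.002], [-0.014, -1.0, -0.001], [0.002, 0.001, -1.0]]
wrist_force: [0.5, -0.7, 0.3]
finger_gap: 0.0269
```

```bash
python3 plan.py .5854 .2804 .25 -6.4
```

```text
t 9.25 tcp [0.5977 0.0955 0.2676] yaw -0.77 gap 0.0269 F [ 0.51 -0.68  0.32] J [-17.  36.   7.  92.  -5.  52. -10.]
turn [ 0.0002 -0.0004  0.0156] shift [-0.0742 -0.9239  0.0868]
```

Request:
send_rows(steps=[[[0,0,0.004,-0.015,-0.12,0,0.95],[0,0,0.008,-0.03,-0.3,0,0.95],[0,0,0.012,-0.04,-0.5,0,0.95],[0,0,0.0156,-0.06,-0.7,0,0.95],[0,0,0.0156,-0.07,-0.85,0.03,0.95],[0,0,0.0156,-0.074,-0.924,0.08,0.95],[0,0,0.0156,-0.074,-0.924,0.16,0.95],[0,0,0.0156,-0.074,-0.924,0.24,0.95],[0,0,0.0156,-0.074,-0.924,0.3,0.95],[0,0,0.0156,-0.074,-0.924,0.3,0.95],[0,0,0.0156,-0.074,-0.924,0.3,0.95]]])

```text
time: 10.62
tcp_pos: [0.586, 0.2801, 0.2077]
eef_rot: [[0.994, -0.112, 0.003], [-0.112, -0.994, -0.001], [0.003, 0.001, -1.0]]
wrist_force: [-0.1, 0.3, -0.2]
finger_gap: 0.027
```

```bash
python3 plan.py .5854 .2804 .092 -6.4; cat > look.py <<'E'
from h import *
import sys
tag=sys.argv[1];p=readout.sense()["tcp_pos"]
for n in sys.argv[2:]:
    im,d=cams.get_image(n);np.save(f"look_{n}.npy",im);q=proj(n,p)[0].astype(int);r0=max(q[0]-45,0);c0=max(q[1]-60,0);print(n,q,r0,c0);crop(n,im,r0,q[0]+60,c0,q[1]+70,6,f"{tag}_{n}")
E
python3 look.py w4 scene top
```

```text
t 10.62 tcp [0.586  0.2801 0.2077] yaw -6.42 gap 0.0270 F [-0.15  0.34 -0.24] J [-34.  43.   9.  88.  -8.  49. -29.]
turn [ 0.0001 -0.0005 -0.    ] shift [-0.0051 -0.0016  0.5786]
scene [226 358] 181 298
top [201 163] 156 103
```

View pics/w4_scene.png

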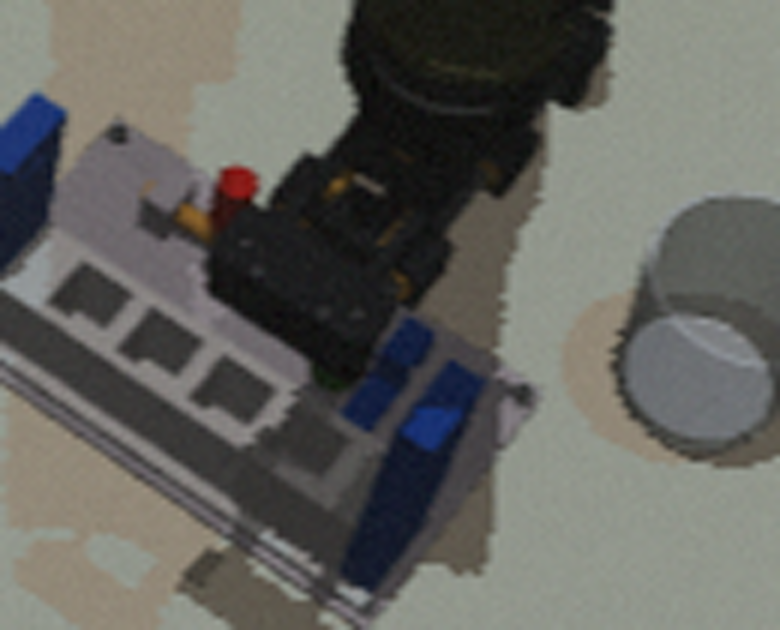

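View pics/w4_top.png

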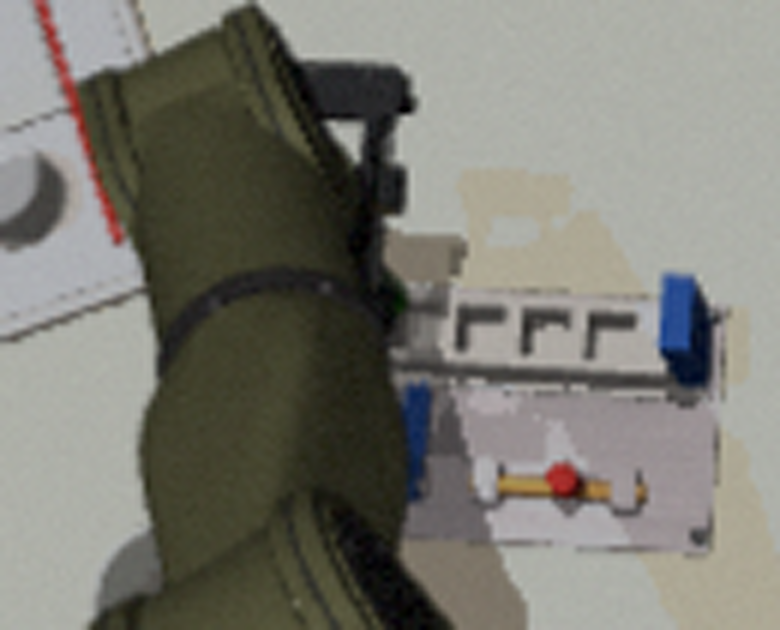

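Request:
send_rows(steps=[[[0,0,0,-0.004,0,0.08,0.95],[0,0,0,-0.005,0,0.17,0.95],[0,0,0,-0.005,0,0.25,0.95],[0,0,0,-0.005,0,0.3,0.95],[0,0,0,-0.005,0,0.33,0.95],[0,0,0,-0.005,0,0.345,0.95],[0,0,0,-0.005,0,0.36,0.95],[0,0,0,-0.005,0,0.36,0.95]]])

```text
time: 11.72
tcp_pos: [0.5854, 0.2805, 0.1362]
eef_rot: [[0.994, -0.111, 0.004], [-0.111, -0.994, -0.001], [0.004, 0.0, -1.0]]
wrist_force: [0.1, -0.5, -0.4]
finger_gap: 0.0269
```

```bash
python3 plan.py .5854 .2804 .128 -6.4; python3 look.py w4b scene
```

```text
t 11.72 tcp [0.5854 0.2805 0.1362] yaw -6.40 gap 0.0269 F [ 0.1  -0.49 -0.38] J [-34.  49.   7.  91.  -8.  41. -29.]
turn [ 0.     -0.0006  0.    ] shift [-0.0001  0.0007  0.0409]
scene [240 353] 195 293
```

View pics/w4b_scene.png

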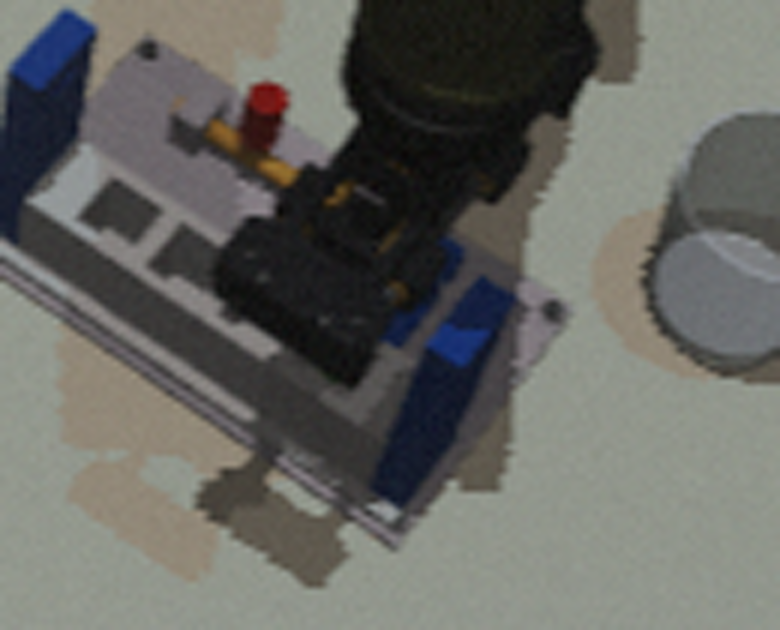

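Request:
send_rows(steps=[[[0,0,0,0,0,0.02,0.95],[0,0,0,0,0,0.04,0.95],[0,0,0,0,0,0.06,0.95],[0,0,0,0,0,0.08,0.95],[0,0,0,0,0,0.08,0.95]]])

```text
time: 12.4
tcp_pos: [0.5852, 0.2805, 0.1198]
eef_rot: [[0.994, -0.111, 0.003], [-0.111, -0.994, -0.001], [0.003, 0.0, -1.0]]
wrist_force: [-0.1, 0.8, 0.5]
finger_gap: 0.0272
```

```bash
python3 plan.py .5854 .2804 .0935 -6.4; python3 -c "
from bench import readout;print(readout.sense()['torque'])"
```

```text
t 12.40 tcp [0.5852 0.2805 0.1198] yaw -6.39 gap 0.0272 F [-0.09  0.76  0.5 ] J [-34.  50.   7.  91.  -8.  39. -29.]
turn [ 0.0001 -0.0005  0.    ] shift [4.000e-04 1.000e-04 1.315e-01]
[-0.10507395  0.01315518  0.02575721]
```

Request:
send_rows(steps=[[[0,0,0,0,0,0.04,0.95],[0,0,0,0,0,0.08,0.95],[0,0,0,0,0,0.11,0.95],[0,0,0,0,0,0.125,0.95],[0,0,0,0,0,0.133,0.95],[0,0,0,0,0,0.133,0.95]]])

```text
time: 13.15
tcp_pos: [0.5854, 0.2806, 0.0936]
eef_rot: [[0.994, -0.111, 0.004], [-0.111, -0.994, -0.001], [0.004, 0.0, -1.0]]
wrist_force: [-0.5, -0.3, 2.0]
finger_gap: 0.027
```

Request:
send_rows(steps=[[[0,0,0,0,0,0,0.6],[0,0,0,0,0,0,0.4],[0,0,0,0,0,0,0.25],[0,0,0,0,0,0,0.25],[0,0,0,0,0,-0.1,0.25],[0,0,0,0,0,-0.3,0.25],[0,0,0,0,0,-0.6,0.25],[0,0,0,0,0,-0.8,0.25],[0,0,0,0,0,-0.8,0.25]]])

```text
time: 14.28
tcp_pos: [0.5873, 0.2815, 0.259]
eef_rot: [[0.994, -0.112, 0.012], [-0.112, -0.994, 0.004], [0.012, -0.005, -1.0]]
wrist_force: [0.3, -0.3, -0.5]
finger_gap: 0.0663
```

```bash
python3 plan.py .6178 -.1529 .25 5.5; python3 look.py w4c scene
```

```text
t 14.28 tcp [0.5873 0.2815 0.259 ] yaw -6.41 gap 0.0663 F [ 0.3  -0.28 -0.49] J [-35.  40.   9.  85.  -7.  55. -30.]
turn [-0.0006 -0.0019 -0.0331] shift [0.3938 2.1415 0.0388]
scene [215 362] 170 302
```

View pics/w4c_scene.png

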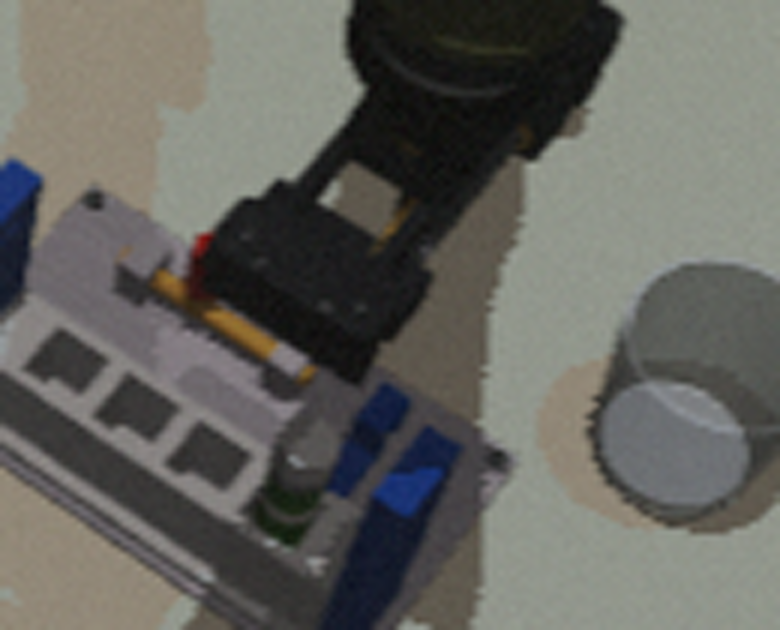

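Green stands upright in well 4. Next is purple.

Request:
send_rows(steps=[[[0,0,-0.005,0.04,0.25,0,0.2],[0,0,-0.01,0.08,0.5,0,0.2],[0,0,-0.015,0.12,0.75,0,0.2],[0,0,-0.015,0.16,1,0,0.2]]])

```text
time: 14.82
tcp_pos: [0.5941, 0.0769, 0.255]
eef_rot: [[1.0, -0.017, 0.005], [-0.017, -1.0, 0.001], [0.005, -0.001, -1.0]]
wrist_force: [0.7, 0.1, 0.1]
finger_gap: 0.0706
```

Request:
send_rows(steps=[[[0,0,-0.005,0.04,0.25,0,0.2],[0,0,-0.01,0.08,0.5,0,0.2],[0,0,-0.015,0.12,0.75,0,0.2],[0,0,-0.015,0.16,1,0,0.2]]])

```text
time: 15.32
tcp_pos: [0.6218, -0.125, 0.2537]
eef_rot: [[0.997, 0.078, 0.002], [0.078, -0.997, 0.002], [0.002, -0.002, -1.0]]
wrist_force: [0.7, 0.5, -0.4]
finger_gap: 0.0704
```

```bash
python3 plan.py .6178 -.1535 .0876 5.5
```

```text
t 15.32 tcp [ 0.6218 -0.125   0.2537] yaw 4.45 gap 0.0704 F [ 0.66  0.52 -0.38] J [ 5. 39.  3. 88. -3. 53. 14.]
turn [-0.0003 -0.0004 -0.0029] shift [-0.0331  0.142   0.8302]
```

Request:
send_rows(steps=[[[0,0,-0.003,-0.033,0.142,0,0.2],[0,0,-0.003,-0.033,0.142,0.1,0.2],[0,0,-0.003,-0.033,0.142,0.3,0.2],[0,0,-0.003,-0.033,0.142,0.5,0.2],[0,0,-0.003,-0.033,0.142,0.7,0.2],[0,0,-0.003,-0.033,0.142,0.8,0.2],[0,0,-0.003,-0.033,0.142,0.83,0.2],[0,0,-0.003,-0.033,0.142,0.83,0.2],[0,0,-0.003,-0.033,0.142,0.83,0.2],[0,0,-0.003,-0.033,0.142,0.83,0.5],[0,0,-0.003,-0.033,0.142,0.83,0.7],[0,0,-0.003,-0.033,0.142,0.83,0.9],[0,0,-0.003,-0.033,0.142,0.83,0.9],[0,0,-0.003,-0.033,0.142,0.83,0.9],[0,0,-0.003,-0.033,0.142,0.83,0.95]]], grip_force=20)

```text
time: 17.2
tcp_pos: [0.6179, -0.1535, 0.0876]
eef_rot: [[0.995, 0.096, 0.002], [0.096, -0.995, 0.002], [0.002, -0.002, -1.0]]
wrist_force: [-0.4, 0.8, -0.4]
finger_gap: 0.0273
```

Request:
send_rows(steps=[[[0,0,0,0,0,0,0.95],[0,0,0,0,0,-0.02,0.95],[0,0,0,0,0,-0.04,0.95],[0,0,0,0,0,-0.07,0.95],[0,0,0,0,0,-0.1,0.95],[0,0,0,0,0,-0.15,0.95],[0,0,0,0,0,-0.25,0.95],[0,0,0,0,0,-0.4,0.95],[0,0,0,0,0,-0.6,0.95],[0,0,0,0,0,-0.8,0.95],[0,0,0,0,0,-0.9,0.95],[0,0,0,0,0,-0.9,0.95]]], grip_force=30)

```text
time: 18.7
tcp_pos: [0.6186, -0.1543, 0.2703]
eef_rot: [[0.995, 0.096, 0.007], [0.096, -0.995, 0.001], [0.007, 0.0, -1.0]]
wrist_force: [-0.6, -0.4, -0.8]
finger_gap: 0.0269
```

```bash
python3 plan.py .5809 .2405 .25 -6.4; python3 look.py p3 scene
```

```text
t 18.70 tcp [ 0.6186 -0.1543  0.2703] yaw 5.51 gap 0.0269 F [-0.65 -0.44 -0.79] J [ 8. 38.  3. 86. -2. 55. 18.]
turn [-0.0001 -0.0012  0.0331] shift [ 1.100e-03 -1.983e+00  1.017e-01]
scene [144 205] 99 145
```

View pics/p3_scene.png

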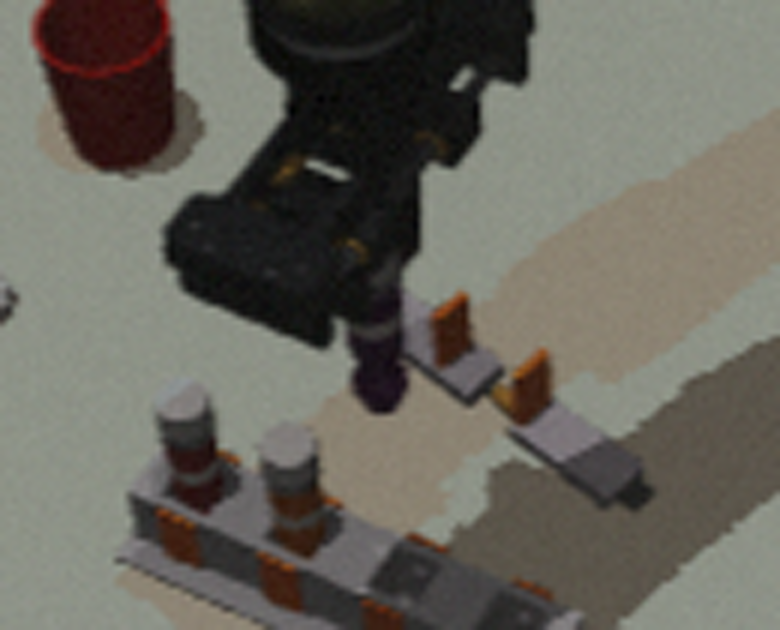

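Purple is held. Moving it to well 3.

Request:
send_rows(steps=[[[0,0,0.004,0,-0.12,0,0.95],[0,0,0.008,0,-0.3,0,0.95],[0,0,0.012,0,-0.5,0,0.95],[0,0,0.016,0,-0.75,0,0.95],[0,0,0.018,0,-0.98,0,0.95],[0,0,0.018,0,-0.99,0,0.95]]])

```text
time: 19.5
tcp_pos: [0.5971, 0.0489, 0.2673]
eef_rot: [[1.0, -0.009, 0.001], [-0.009, -1.0, 0.005], [0.001, -0.005, -1.0]]
wrist_force: [-0.5, -0.2, -0.1]
finger_gap: 0.027
```

```bash
python3 plan.py .5809 .2407 .145 -6.4
```

```text
t 19.50 tcp [0.5971 0.0489 0.2673] yaw -0.50 gap 0.0270 F [-0.51 -0.15 -0.13] J [-12.  35.   6.  93.  -4.  52.  -5.]
turn [-0.0007 -0.0001  0.0164] shift [-0.09   -0.9555  0.6159]
```

Request:
send_rows(steps=[[[0,0,0.004,-0.01,-0.12,0,0.95],[0,0,0.008,-0.03,-0.3,0,0.95],[0,0,0.012,-0.05,-0.5,0,0.95],[0,0,0.0164,-0.07,-0.75,0,0.95],[0,0,0.0164,-0.09,-0.92,0,0.95],[0,0,0.0164,-0.09,-0.956,0.03,0.95],[0,0,0.0164,-0.09,-0.956,0.15,0.95],[0,0,0.0164,-0.09,-0.956,0.3,0.95],[0,0,0.0164,-0.09,-0.956,0.45,0.95],[0,0,0.0164,-0.09,-0.956,0.58,0.95],[0,0,0.0164,-0.09,-0.956,0.6,0.95],[0,0,0.0164,-0.09,-0.956,0.6,0.95],[0,0,0.0164,-0.09,-0.956,0.6,0.95]]])

```text
time: 21.12
tcp_pos: [0.5819, 0.2404, 0.1493]
eef_rot: [[0.994, -0.112, 0.003], [-0.112, -0.994, 0.005], [0.002, -0.005, -1.0]]
wrist_force: [-0.8, 0.5, -1.1]
finger_gap: 0.0273
```

```bash
python3 plan.py .5809 .2407 .120 -6.4
```

```text
t 21.12 tcp [0.5819 0.2404 0.1493] yaw -6.44 gap 0.0273 F [-0.79  0.5  -1.1 ] J [-30.  46.   7.  94.  -8.  40. -26.]
turn [-0.0008 -0.0004 -0.0001] shift [-0.0053 -0.      0.1466]
```

Request:
send_rows(steps=[[[-0.0008,-0.0004,0,-0.005,0,0,0.95],[-0.0008,-0.0004,0,-0.005,0,0.03,0.95],[-0.0008,-0.0004,0,-0.005,0,0.06,0.95],[-0.0008,-0.0004,0,-0.005,0,0.09,0.95],[-0.0008,-0.0004,0,-0.005,0,0.12,0.95],[-0.0008,-0.0004,0,-0.005,0,0.147,0.95],[-0.0008,-0.0004,0,-0.005,0,0.147,0.95]]])

```text
time: 22.0
tcp_pos: [0.5806, 0.2406, 0.1193]
eef_rot: [[0.994, -0.112, -0.001], [-0.112, -0.994, -0.0], [-0.001, 0.0, -1.0]]
wrist_force: [1.1, 1.0, -1.1]
finger_gap: 0.027
```

```bash
python3 plan.py .5809 .2407 .0933 -6.4
```

```text
t 22.00 tcp [0.5806 0.2406 0.1193] yaw -6.44 gap 0.0270 F [ 1.15  1.   -1.08] J [-30.  49.   6.  95.  -8.  37. -26.]
turn [ 0.      0.0002 -0.0001] shift [ 0.0016 -0.001   0.13  ]
```

Request:
send_rows(steps=[[[0,0,0,0,0,0.04,0.95],[0,0,0,0,0,0.08,0.95],[0,0,0,0,0,0.11,0.95],[0,0,0,0,0,0.125,0.95],[0,0,0,0,0,0.133,0.95],[0,0,0,0,0,0.133,0.95]]])

```text
time: 22.75
tcp_pos: [0.5807, 0.2408, 0.0935]
eef_rot: [[0.994, -0.112, -0.001], [-0.112, -0.994, 0.0], [-0.001, -0.0, -1.0]]
wrist_force: [-1.8, 0.1, 4.3]
finger_gap: 0.0269
```

Request:
send_rows(steps=[[[0,0,0,0,0,0,0.6],[0,0,0,0,0,0,0.4],[0,0,0,0,0,0,0.25],[0,0,0,0,0,0,0.25],[0,0,0,0,0,-0.1,0.25],[0,0,0,0,0,-0.3,0.25],[0,0,0,0,0,-0.6,0.25],[0,0,0,0,0,-0.8,0.25],[0,0,0,0,0,-0.8,0.25]]])

```text
time: 23.88
tcp_pos: [0.583, 0.2413, 0.2572]
eef_rot: [[0.994, -0.112, 0.006], [-0.112, -0.994, 0.003], [0.006, -0.004, -1.0]]
wrist_force: [0.1, -0.8, -0.0]
finger_gap: 0.0663
```

```bash
python3 plan.py .6236 -.2132 .25 5.5
```

```text
t 23.88 tcp [0.583  0.2413 0.2572] yaw -6.46 gap 0.0663 F [ 0.09 -0.78 -0.02] J [-31.  39.   9.  88.  -7.  53. -27.]
turn [-0.0006 -0.001  -0.0332] shift [0.4572 2.2356 0.0296]
```

Request:
send_rows(steps=[[[0,0,-0.005,0.05,0.25,0,0.2],[0,0,-0.01,0.1,0.5,0,0.2],[0,0,-0.015,0.15,0.75,0,0.2],[0,0,-0.016,0.2,1,0,0.2]]])

```text
time: 24.38
tcp_pos: [0.5994, 0.0365, 0.2552]
eef_rot: [[1.0, -0.011, 0.004], [-0.011, -1.0, 0.003], [0.004, -0.003, -1.0]]
wrist_force: [-0.4, -0.4, -1.1]
finger_gap: 0.0706
```

Request:
send_rows(steps=[[[0,0,-0.005,0.04,0.25,0,0.2],[0,0,-0.01,0.08,0.5,0,0.2],[0,0,-0.015,0.1,0.75,0,0.2],[0,0,-0.016,0.12,1,0,0.2]]])

```text
time: 24.88
tcp_pos: [0.6202, -0.1651, 0.2529]
eef_rot: [[0.996, 0.09, 0.001], [0.089, -0.996, 0.004], [0.001, -0.004, -1.0]]
wrist_force: [0.2, -0.7, -0.6]
finger_gap: 0.0703
```

```bash
python3 plan.py .6236 -.2132 .0876 5.5
```

```text
t 24.88 tcp [ 0.6202 -0.1651  0.2529] yaw 5.13 gap 0.0703 F [ 0.23 -0.72 -0.58] J [10. 40.  3. 86. -2. 54. 18.]
turn [-0.0006 -0.0002 -0.001 ] shift [-0.0059  0.2444  0.8254]
```

Request:
send_rows(steps=[[[0,0,-0.001,-0.006,0.18,0,0.2],[0,0,-0.001,-0.006,0.244,0,0.2],[-0.0006,0,-0.001,-0.006,0.244,0.1,0.2],[-0.0006,0,-0.001,-0.006,0.244,0.3,0.2],[-0.0006,0,-0.001,-0.006,0.244,0.5,0.2],[-0.0006,0,-0.001,-0.006,0.244,0.7,0.2],[-0.0006,0,-0.001,-0.006,0.244,0.8,0.2],[-0.0006,0,-0.001,-0.006,0.244,0.825,0.2],[-0.0006,0,-0.001,-0.006,0.244,0.825,0.2],[-0.0006,0,-0.001,-0.006,0.244,0.825,0.2],[-0.0006,0,-0.001,-0.006,0.244,0.825,0.5],[-0.0006,0,-0.001,-0.006,0.244,0.825,0.7],[-0.0006,0,-0.001,-0.006,0.244,0.825,0.9],[-0.0006,0,-0.001,-0.006,0.244,0.825,0.9],[-0.0006,0,-0.001,-0.006,0.244,0.825,0.95],[-0.0006,0,-0.001,-0.006,0.244,0.825,0.95]]], grip_force=20)

```text
time: 26.88
tcp_pos: [0.6237, -0.2131, 0.0877]
eef_rot: [[0.995, 0.096, 0.002], [0.096, -0.995, 0.0], [0.002, -0.0, -1.0]]
wrist_force: [0.2, -0.3, 0.2]
finger_gap: 0.0273
```

Request:
send_rows(steps=[[[0,0,0,0,0,0,0.95],[0,0,0,0,0,-0.02,0.95],[0,0,0,0,0,-0.04,0.95],[0,0,0,0,0,-0.07,0.95],[0,0,0,0,0,-0.1,0.95],[0,0,0,0,0,-0.15,0.95],[0,0,0,0,0,-0.25,0.95],[0,0,0,0,0,-0.4,0.95],[0,0,0,0,0,-0.6,0.95],[0,0,0,0,0,-0.8,0.95],[0,0,0,0,0,-0.9,0.95],[0,0,0,0,0,-0.9,0.95]]], grip_force=30)

```text
time: 28.38
tcp_pos: [0.6246, -0.2138, 0.2706]
eef_rot: [[0.995, 0.095, 0.007], [0.095, -0.995, -0.001], [0.007, 0.002, -1.0]]
wrist_force: [0.3, 0.1, -0.8]
finger_gap: 0.0273
```

```bash
python3 plan.py .5765 .2009 .25 -6.4; python3 look.py p2 scene
```

```text
t 28.38 tcp [ 0.6246 -0.2138  0.2706] yaw 5.47 gap 0.0273 F [ 0.31  0.15 -0.82] J [14. 40.  2. 82. -2. 58. 22.]
turn [ 0.0002 -0.0011  0.033 ] shift [-0.0422 -2.0874  0.0985]
scene [136 186] 91 126
```

View pics/p2_scene.png

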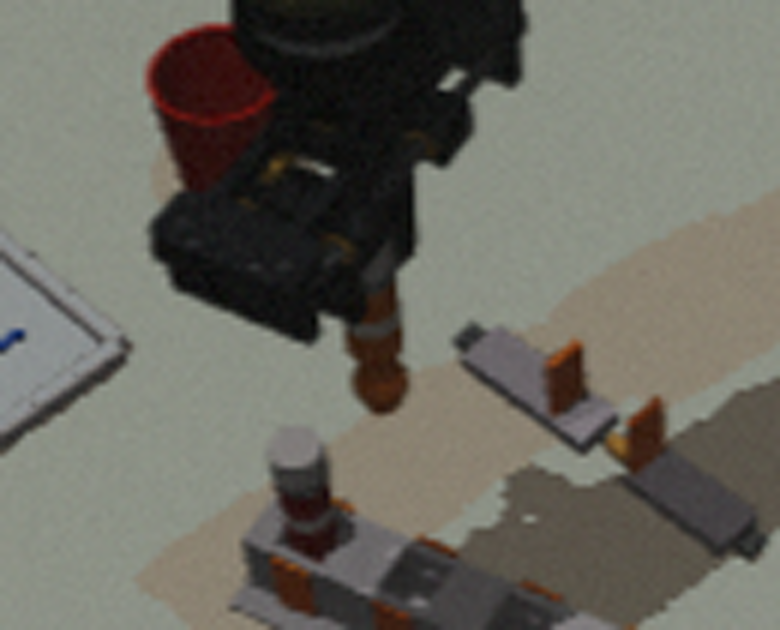

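Amber is held; it goes to well 2.

Request:
send_rows(steps=[[[0,0,0.004,0,-0.12,0,0.95],[0,0,0.008,0,-0.3,0,0.95],[0,0,0.012,0,-0.55,0,0.95],[0,0,0.016,0,-0.8,0,0.95],[0,0,0.018,0,-1,0,0.95],[0,0,0.018,0,-1,0,0.95]]])

```text
time: 29.18
tcp_pos: [0.6034, -0.009, 0.2672]
eef_rot: [[1.0, -0.01, 0.0], [-0.01, -1.0, 0.003], [0.0, -0.003, -1.0]]
wrist_force: [0.6, -0.1, -1.0]
finger_gap: 0.0268
```

```bash
python3 plan.py .5765 .2009 .145 -6.4
```

```text
t 29.18 tcp [ 0.6034 -0.009   0.2672] yaw -0.57 gap 0.0268 F [ 0.63 -0.11 -1.02] J [-6. 36.  5. 92. -4. 52. -0.]
turn [-0.0004 -0.      0.0162] shift [-0.145  -1.0466  0.6139]
```

Request:
send_rows(steps=[[[0,0,0.004,-0.02,-0.12,0,0.95],[0,0,0.008,-0.05,-0.35,0,0.95],[0,0,0.012,-0.09,-0.6,0,0.95],[0,0,0.0162,-0.12,-0.85,0,0.95],[0,0,0.0162,-0.145,-1,0,0.95],[0,0,0.0162,-0.145,-1,0,0.95],[0,0,0.0162,-0.145,-1,0,0.95]]])

```text
time: 30.05
tcp_pos: [0.5767, 0.1886, 0.2672]
eef_rot: [[0.993, -0.114, -0.0], [-0.114, -0.993, 0.0], [-0.0, -0.0, -1.0]]
wrist_force: [0.7, -1.0, -0.5]
finger_gap: 0.0273
```

```bash
python3 plan.py .5765 .2009 .145 -6.4
```

```text
t 30.05 tcp [0.5767 0.1886 0.2672] yaw -6.55 gap 0.0273 F [ 0.71 -0.99 -0.46] J [-27.  36.   8.  92.  -6.  52. -23.]
turn [-0.0001  0.     -0.0004] shift [-0.0077 -0.0606  0.611 ]
```

Request:
send_rows(steps=[[[0,0,0,-0.008,-0.061,0,0.95],[0,0,0,-0.008,-0.061,0.05,0.95],[0,0,0,-0.008,-0.061,0.2,0.95],[0,0,0,-0.008,-0.061,0.35,0.95],[0,0,0,-0.008,-0.061,0.5,0.95],[0,0,0,-0.008,-0.061,0.58,0.95],[0,0,0,-0.008,-0.061,0.59,0.95],[0,0,0,-0.008,-0.061,0.59,0.95]]])

```text
time: 31.05
tcp_pos: [0.5771, 0.201, 0.1499]
eef_rot: [[0.993, -0.114, 0.001], [-0.114, -0.993, 0.001], [0.001, -0.001, -1.0]]
wrist_force: [0.6, 0.3, -0.2]
finger_gap: 0.0271
```

```bash
python3 plan.py .5765 .2009 .12 -6.4
```

```text
t 31.05 tcp [0.5771 0.201  0.1499] yaw -6.57 gap 0.0271 F [ 0.55  0.28 -0.16] J [-27.  45.   6.  97.  -7.  38. -23.]
turn [-0.0001 -0.0002 -0.0005] shift [-0.0031  0.001   0.1496]
```

Request:
send_rows(steps=[[[0,0,0,-0.003,0.001,0.03,0.95],[0,0,0,-0.003,0.001,0.06,0.95],[0,0,0,-0.003,0.001,0.09,0.95],[0,0,0,-0.003,0.001,0.12,0.95],[0,0,0,-0.003,0.001,0.15,0.95],[0,0,0,-0.003,0.001,0.15,0.95]]])

```text
time: 31.8
tcp_pos: [0.5761, 0.2008, 0.1193]
eef_rot: [[0.993, -0.114, 0.0], [-0.114, -0.993, 0.0], [-0.0, -0.0, -1.0]]
wrist_force: [0.3, 0.1, -1.6]
finger_gap: 0.027
```

```bash
python3 plan.py .5765 .2009 .0933 -6.4
```

```text
t 31.80 tcp [0.5761 0.2008 0.1193] yaw -6.56 gap 0.0270 F [ 0.32  0.05 -1.58] J [-27.  47.   6.  99.  -7.  34. -23.]
turn [-0.      0.     -0.0004] shift [ 0.0019 -0.0009  0.1298]
```

Request:
send_rows(steps=[[[0,0,0,0,0,0.04,0.95],[0,0,0,0,0,0.08,0.95],[0,0,0,0,0,0.11,0.95],[0,0,0,0,0,0.125,0.95],[0,0,0,0,0,0.133,0.95],[0,0,0,0,0,0.133,0.95]]])

```text
time: 32.55
tcp_pos: [0.5763, 0.201, 0.0935]
eef_rot: [[0.993, -0.114, 0.001], [-0.114, -0.993, 0.001], [0.0, -0.001, -1.0]]
wrist_force: [0.0, -0.3, 4.7]
finger_gap: 0.027
```

Request:
send_rows(steps=[[[0,0,0,0,0,0,0.6],[0,0,0,0,0,0,0.4],[0,0,0,0,0,0,0.25],[0,0,0,0,0,0,0.25],[0,0,0,0,0,-0.1,0.25],[0,0,0,0,0,-0.3,0.25],[0,0,0,0,0,-0.6,0.25],[0,0,0,0,0,-0.8,0.25],[0,0,0,0,0,-0.8,0.25]]])

```text
time: 33.67
tcp_pos: [0.5783, 0.2014, 0.2571]
eef_rot: [[0.993, -0.114, 0.008], [-0.114, -0.993, 0.004], [0.007, -0.004, -1.0]]
wrist_force: [-0.2, 0.4, -0.1]
finger_gap: 0.0658
```

```bash
python3 plan.py .6293 -.2729 .25 5.5
```

```text
t 33.67 tcp [0.5783 0.2014 0.2571] yaw -6.57 gap 0.0658 F [-0.19  0.36 -0.07] J [-28.  37.   8.  92.  -6.  51. -24.]
turn [-0.0006 -0.0012 -0.0335] shift [0.5245 2.3269 0.0289]
```

Request:
send_rows(steps=[[[0,0,-0.005,0.06,0.25,0,0.2],[0,0,-0.01,0.12,0.5,0,0.2],[0,0,-0.015,0.18,0.75,0,0.2],[0,0,-0.016,0.24,1,0,0.2]]])

```text
time: 34.17
tcp_pos: [0.6023, -0.0043, 0.255]
eef_rot: [[1.0, -0.014, 0.005], [-0.014, -1.0, 0.004], [0.005, -0.004, -1.0]]
wrist_force: [0.8, -0.1, 0.7]
finger_gap: 0.0707
```

Request:
send_rows(steps=[[[0,0,-0.005,0.03,0.25,0,0.2],[0,0,-0.01,0.06,0.5,0,0.2],[0,0,-0.015,0.09,0.75,0,0.2],[0,0,-0.016,0.12,1,0,0.2]]])

```text
time: 34.67
tcp_pos: [0.6228, -0.2059, 0.2527]
eef_rot: [[0.996, 0.087, 0.002], [0.087, -0.996, 0.005], [0.003, -0.005, -1.0]]
wrist_force: [0.2, 1.0, -0.9]
finger_gap: 0.0705
```

```bash
python3 plan.py .6293 -.2729 .0876 5.5
```

```text
t 34.67 tcp [ 0.6228 -0.2059  0.2527] yaw 5.02 gap 0.0705 F [ 0.23  1.   -0.92] J [13. 41.  2. 83. -2. 56. 21.]
turn [-0.0007 -0.0005 -0.0013] shift [6.000e-04 3.403e-01 8.241e-01]
```

Request:
send_rows(steps=[[[0,0,-0.001,0,0.2,0,0.2],[0,0,-0.001,0,0.34,0,0.2],[-0.0007,0,-0.001,0,0.34,0.1,0.2],[-0.0007,0,-0.001,0,0.34,0.3,0.2],[-0.0007,0,-0.001,0,0.34,0.5,0.2],[-0.0007,0,-0.001,0,0.34,0.7,0.2],[-0.0007,0,-0.001,0,0.34,0.8,0.2],[-0.0007,0,-0.001,0,0.34,0.824,0.2],[-0.0007,0,-0.001,0,0.34,0.824,0.2],[-0.0007,0,-0.001,0,0.34,0.824,0.2],[-0.0007,0,-0.001,0,0.34,0.824,0.5],[-0.0007,0,-0.001,0,0.34,0.824,0.7],[-0.0007,0,-0.001,0,0.34,0.824,0.9],[-0.0007,0,-0.001,0,0.34,0.824,0.9],[-0.0007,0,-0.001,0,0.34,0.824,0.95],[-0.0007,0,-0.001,0,0.34,0.824,0.95]]], grip_force=20)

```text
time: 36.67
tcp_pos: [0.6292, -0.2728, 0.0876]
eef_rot: [[0.996, 0.094, 0.003], [0.094, -0.996, 0.0], [0.003, -0.0, -1.0]]
wrist_force: [0.1, 0.1, 0.2]
finger_gap: 0.0271
```

Request:
send_rows(steps=[[[0,0,0,0,0,0,0.95],[0,0,0,0,0,-0.02,0.95],[0,0,0,0,0,-0.04,0.95],[0,0,0,0,0,-0.07,0.95],[0,0,0,0,0,-0.1,0.95],[0,0,0,0,0,-0.15,0.95],[0,0,0,0,0,-0.25,0.95],[0,0,0,0,0,-0.4,0.95],[0,0,0,0,0,-0.6,0.95],[0,0,0,0,0,-0.8,0.95],[0,0,0,0,0,-0.9,0.95],[0,0,0,0,0,-0.9,0.95]]], grip_force=30)

```text
time: 38.17
tcp_pos: [0.6299, -0.2736, 0.2711]
eef_rot: [[0.996, 0.093, 0.008], [0.093, -0.996, -0.002], [0.008, 0.003, -1.0]]
wrist_force: [0.0, -0.2, -1.1]
finger_gap: 0.027
```

```bash
python3 plan.py .572 .1612 .25 -6.4; python3 look.py p1 scene top
```

```text
t 38.17 tcp [ 0.6299 -0.2736  0.2711] yaw 5.36 gap 0.0270 F [ 0.01 -0.2  -1.09] J [19. 42.  2. 76. -2. 61. 26.]
turn [ 0.0003 -0.0013  0.0327] shift [-0.086  -2.192   0.0988]
scene [128 166] 83 106
top [175 328] 130 268
```

View pics/p1_scene.png

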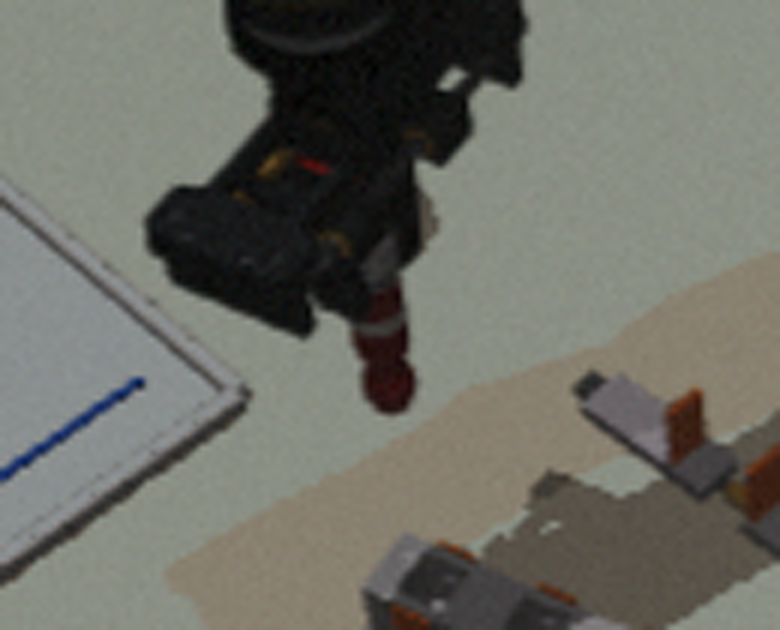

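Request:
send_rows(steps=[[[0,0,0.004,0,-0.12,0,0.95],[0,0,0.008,-0.01,-0.3,0,0.95],[0,0,0.012,-0.02,-0.55,0,0.95],[0,0,0.016,-0.03,-0.8,0,0.95],[0,0,0.018,-0.04,-1,0,0.95],[0,0,0.018,-0.04,-1,0,0.95]]])

```text
time: 39.02
tcp_pos: [0.6006, -0.0692, 0.2665]
eef_rot: [[1.0, -0.012, -0.001], [-0.012, -1.0, 0.004], [-0.001, -0.004, -1.0]]
wrist_force: [-0.6, 0.2, -0.5]
finger_gap: 0.0268
```

Request:
send_rows(steps=[[[0,0,0.004,0,-0.12,0,0.95],[0,0,0.008,-0.03,-0.3,0,0.95],[0,0,0.012,-0.06,-0.55,0,0.95],[0,0,0.015,-0.1,-0.8,0,0.95],[0,0,0.015,-0.13,-1,0,0.95],[0,0,0.015,-0.13,-1,0,0.95]]])

```text
time: 39.78
tcp_pos: [0.5761, 0.1347, 0.2661]
eef_rot: [[0.995, -0.1, -0.003], [-0.1, -0.995, 0.005], [-0.003, -0.005, -1.0]]
wrist_force: [0.2, -0.9, -0.7]
finger_gap: 0.0265
```

```bash
python3 plan.py .572 .1612 .15 -6.4
```

```text
t 39.77 tcp [0.5761 0.1347 0.2661] yaw -5.76 gap 0.0265 F [ 0.18 -0.95 -0.75] J [-21.  35.   7.  94.  -5.  51. -18.]
turn [-0.0008  0.0005  0.0018] shift [-0.032  -0.1269  0.5814]
```

Request:
send_rows(steps=[[[-0.0008,0.0005,0.0018,-0.03,-0.1,0,0.95],[-0.0008,0.0005,0.0018,-0.032,-0.127,0,0.95],[-0.0008,0.0005,0.0018,-0.032,-0.127,0.05,0.95],[-0.0008,0.0005,0.0018,-0.032,-0.127,0.2,0.95],[-0.0008,0.0005,0.0018,-0.032,-0.127,0.35,0.95],[-0.0008,0.0005,0.0018,-0.032,-0.127,0.5,0.95],[-0.0008,0.0005,0.0018,-0.032,-0.127,0.57,0.95],[-0.0008,0.0005,0.0018,-0.032,-0.127,0.58,0.95],[-0.0008,0.0005,0.0018,-0.032,-0.127,0.58,0.95]]])

```text
time: 40.9
tcp_pos: [0.5728, 0.1609, 0.151]
eef_rot: [[0.994, -0.112, 0.001], [-0.112, -0.994, 0.0], [0.001, -0.0, -1.0]]
wrist_force: [0.4, -0.4, -0.0]
finger_gap: 0.0267
```

```bash
python3 plan.py .572 .1612 .12 -6.4
```

```text
t 40.90 tcp [0.5728 0.1609 0.151 ] yaw -6.44 gap 0.0267 F [ 0.37 -0.44 -0.02] J [-23.  44.   6. 100.  -6.  36. -21.]
turn [-0.     -0.0002 -0.0001] shift [-0.0042 -0.001   0.155 ]
```

Request:
send_rows(steps=[[[0,0,0,-0.004,-0.001,0.03,0.95],[0,0,0,-0.004,-0.001,0.06,0.95],[0,0,0,-0.004,-0.001,0.09,0.95],[0,0,0,-0.004,-0.001,0.12,0.95],[0,0,0,-0.004,-0.001,0.155,0.95],[0,0,0,-0.004,-0.001,0.155,0.95]]])

```text
time: 41.65
tcp_pos: [0.5716, 0.1611, 0.1193]
eef_rot: [[0.994, -0.112, 0.0], [-0.112, -0.994, -0.0], [0.0, 0.0, -1.0]]
wrist_force: [-0.5, 0.3, -0.8]
finger_gap: 0.027
```

```bash
python3 plan.py .572 .1612 .0933 -6.4
```

```text
t 41.65 tcp [0.5716 0.1611 0.1193] yaw -6.43 gap 0.0270 F [-0.48  0.27 -0.81] J [-23.  46.   5. 101.  -7.  32. -20.]
turn [ 0.0001 -0.     -0.0001] shift [ 0.0021 -0.0008  0.1299]
```

Request:
send_rows(steps=[[[0,0,0,0,0,0.04,0.95],[0,0,0,0,0,0.08,0.95],[0,0,0,0,0,0.11,0.95],[0,0,0,0,0,0.125,0.95],[0,0,0,0,0,0.133,0.95],[0,0,0,0,0,0.133,0.95]]])

```text
time: 42.4
tcp_pos: [0.5717, 0.1612, 0.0934]
eef_rot: [[0.994, -0.112, 0.001], [-0.112, -0.994, -0.0], [0.001, -0.0, -1.0]]
wrist_force: [-0.6, -0.3, 4.5]
finger_gap: 0.0271
```

Request:
send_rows(steps=[[[0,0,0,0,0,0,0.6],[0,0,0,0,0,0,0.4],[0,0,0,0,0,0,0.25],[0,0,0,0,0,0,0.25],[0,0,0,0,0,-0.1,0.25],[0,0,0,0,0,-0.3,0.25],[0,0,0,0,0,-0.6,0.25],[0,0,0,0,0,-0.8,0.25],[0,0,0,0,0,-0.8,0.25]]])

```text
time: 43.52
tcp_pos: [0.5737, 0.1617, 0.2568]
eef_rot: [[0.994, -0.112, 0.008], [-0.112, -0.994, 0.002], [0.007, -0.003, -1.0]]
wrist_force: [-0.3, 0.1, -0.5]
finger_gap: 0.0665
```

Request:
send_rows(steps=[[[0,0,0,-0.2,0.2,0,0],[0,0,0,-0.4,0.45,0,0],[0,0,0,-0.55,0.7,0,0],[0,0,0,-0.6,0.8,0,0],[0,0,0,-0.6,0.8,0,0]]])

```text
time: 44.15
tcp_pos: [0.435, 0.0148, 0.2548]
eef_rot: [[0.993, -0.116, 0.005], [-0.116, -0.993, 0.002], [0.005, -0.002, -1.0]]
wrist_force: [0.3, 1.2, -0.8]
finger_gap: 0.0883
```

```bash
python3 plan.py .4775 -.198 .2 80; python3 snap.py; python3 - <<'E'
from h import *
a=np.load("im_scene.npy").clip(0,255).astype(np.uint8);b=np.load("im_top.npy").clip(0,255).astype(np.uint8)
crop("s",a,130,290,150,400,3,"m_s");crop("t",b,150,260,130,345,3,"m_t")
E
```

```text
t 44.15 tcp [0.435  0.0148 0.2548] yaw -6.63 gap 0.0883 F [ 0.27  1.23 -0.8 ] J [-12.  24.   6. 120.  -5.  35. -10.]
turn [ 0.0003 -0.0009 -0.2406] shift [0.3327 1.0329 0.2735]
```

View pics/m_s.png

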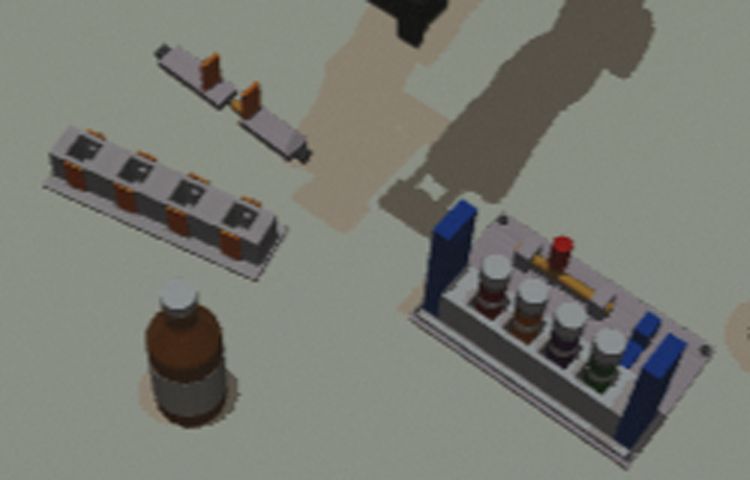

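View pics/m_t.png

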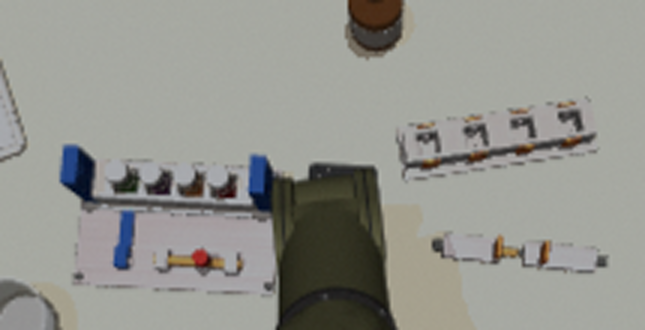

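All four tubes stand in their wells. Next I'll refine the bar pose.

```bash
cat > t4.py <<'E'
from fit import *
np.set_printoptions(precision=4,suppress=True)
V=lambda *a:np.array(a)
I={n:np.load(f"im_{n}.npy") for n in("scene","top")}
def bm(yb=.095,tt=.005):
    s=[]
    for a,b in((-yb,-.04),(.04,yb)):
        s+=[seg(V(x,a,.012),V(x,b,.012)) for x in(-.015,.015)]
    for e in(-1,1):
        s+=rect(-.012,.012,e*.032,e*(.032-tt),.054)
        s+=[seg(V(-.007,e*.109,.01),V(.007,e*.109,.01)),seg(V(-.007,e*.1,.01),V(-.007,e*.109,.01)),seg(V(.007,e*.1,.01),V(.007,e*.109,.01))]
    return s
def G2(im): return grads(im,.6)+[np.stack(np.gradient(gaussian_filter(im[:,:,0]-im[:,:,2],.6)))]
G={n:G2(I[n]) for n in I}
orange={}
for n in I:
    im=I[n];m=(im[:,:,0]-im[:,:,2]>45)
    r,c=(slice(135,190),slice(195,260)) if n=="scene" else (slice(222,245),slice(280,320))
    mm=np.zeros_like(m);mm[r,c]=m[r,c];k,l,st,ce=cv2.connectedComponentsWithStats(mm.astype(np.uint8));print(n,[(st[i][4],ce[i][::-1]) for i in range(1,k)])
for n in I:
    p,v=fit([n],G,bm(),(.477,-.1975,-.17),(.005,.006,.06));print(n,p,v)
    for q,tag in((p,"a"),((.4775,-.198,-.165),"b")):
        overlay(n,I[n],[(q,bm())],{"scene":(135,195,195,265),"top":(220,250,265,345)}[n],10,f"bb{tag}_{n}")
E
python3 t4.py
```

```text
scene [(np.int32(12), array([149.5833, 219.6667])), (np.int32(14), array([159.4286, 232.9286])), (np.int32(13), array([164.9231, 228.6923])), (np.int32(6), array([181.3333, 198.5   ])), (np.int32(6), array([188.5, 215. ]))]
top [(np.int32(29), array([232.8276, 297.6897])), (np.int32(13), array([233.2308, 311.5385]))]
scene [ 0.4749 -0.197  -0.1628] 17.681885078649014
top [ 0.4729 -0.1991 -0.1598] 15.417374504994305
```

View pics/bba_scene.png

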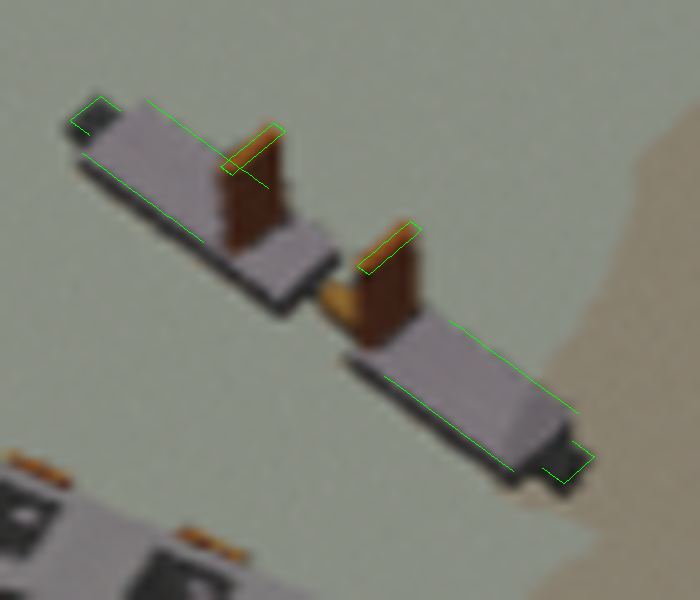

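View pics/bba_top.png

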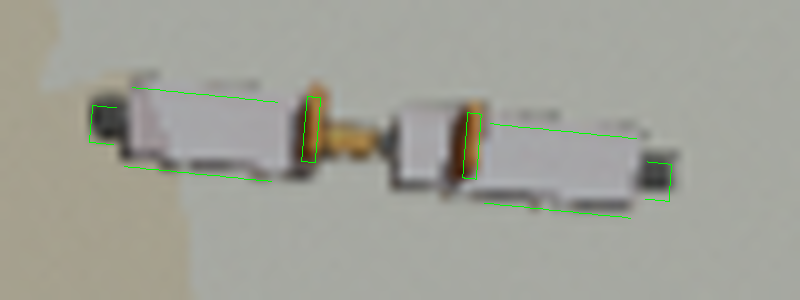

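```bash
python3 plan.py .4755 -.198 .15 80.7
```

```text
t 44.65 tcp [0.4367 0.0165 0.2554] yaw -6.41 gap 0.0883 F [-0.91  0.25  0.51] J [-12.  24.   6. 120.  -4.  35. -10.]
turn [ 0.0005 -0.0013 -0.242 ] shift [0.3085 1.046  0.5259]
```

Request:
send_rows(steps=[[[0,0,-0.028,0.05,0.18,0,0],[0,0,-0.056,0.1,0.36,0,0],[0,0,-0.084,0.16,0.54,0,0],[0,0,-0.112,0.22,0.72,0.05,0],[0,0,-0.14,0.28,0.9,0.1,0],[0,0,-0.168,0.308,1,0.2,0],[0,0,-0.196,0.308,1,0.3,0],[0,0,-0.224,0.308,1,0.4,0],[0,-0.001,-0.242,0.308,1,0.5,0],[0,-0.001,-0.242,0.308,1,0.526,0],[0,-0.001,-0.242,0.308,1,0.526,0]]])

```text
time: 46.02
tcp_pos: [0.4765, -0.1888, 0.1501]
eef_rot: [[0.163, 0.987, 0.003], [0.987, -0.163, -0.001], [-0.001, 0.003, -1.0]]
wrist_force: [0.5, 0.4, 0.4]
finger_gap: 0.0883
```

```bash
python3 plan.py .4755 -.198 .019 80.7; python3 look.py b0 scene
```

```text
t 46.02 tcp [ 0.4765 -0.1888  0.1501] yaw 80.61 gap 0.0883 F [0.48 0.36 0.43] J [ 27.  40. -17. 114.  22.  29.  75.]
turn [ 0.0005  0.0001 -0.0003] shift [-4.580e-02  6.000e-04  6.553e-01]
scene [135 227] 90 167
```

View pics/b0_scene.png

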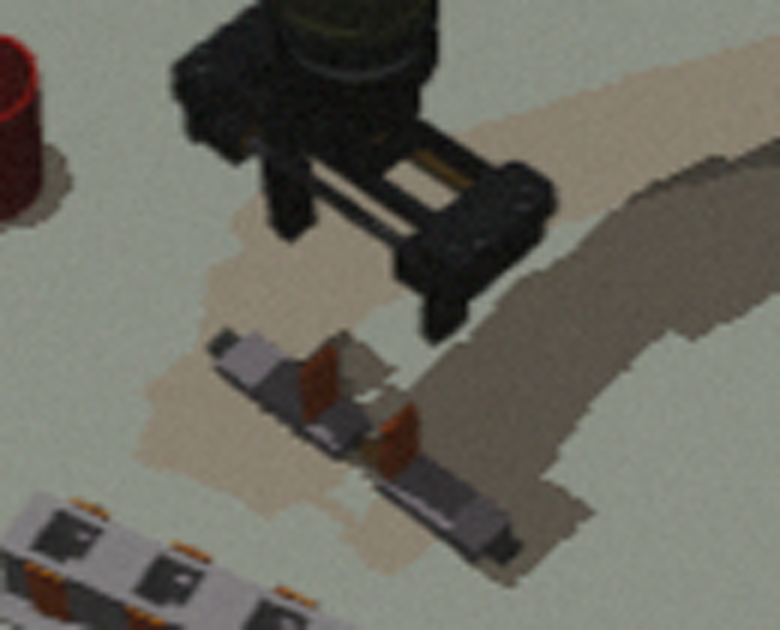

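Request:
send_rows(steps=[[[0,0,0,-0.045,0,0,0],[0,0,0,-0.045,0,0.15,0],[0,0,0,-0.045,0,0.3,0],[0,0,0,-0.045,0,0.42,0],[0,0,0,-0.045,0,0.52,0],[0,0,0,-0.045,0,0.6,0],[0,0,0,-0.045,0,0.64,0],[0,0,0,-0.045,0,0.655,0],[0,0,0,-0.045,0,0.655,0],[0,0,0,-0.045,0,0.655,0]]])

```text
time: 47.32
tcp_pos: [0.4761, -0.1981, 0.0199]
eef_rot: [[0.163, 0.987, 0.005], [0.987, -0.163, -0.002], [-0.001, 0.005, -1.0]]
wrist_force: [0.4, -0.4, 0.2]
finger_gap: 0.088
```

```bash
python3 plan.py .4755 -.198 .019 80.7; python3 look.py b1 scene
```

```text
t 47.33 tcp [ 0.4761 -0.1981  0.0199] yaw 80.62 gap 0.0880 F [ 0.36 -0.42  0.24] J [ 22.  53.  -7. 116.  28.  12.  70.]
turn [ 0.0008  0.0002 -0.0002] shift [ 0.0001 -0.0029  0.0047]
scene [161 226] 116 166
```

View pics/b1_scene.png

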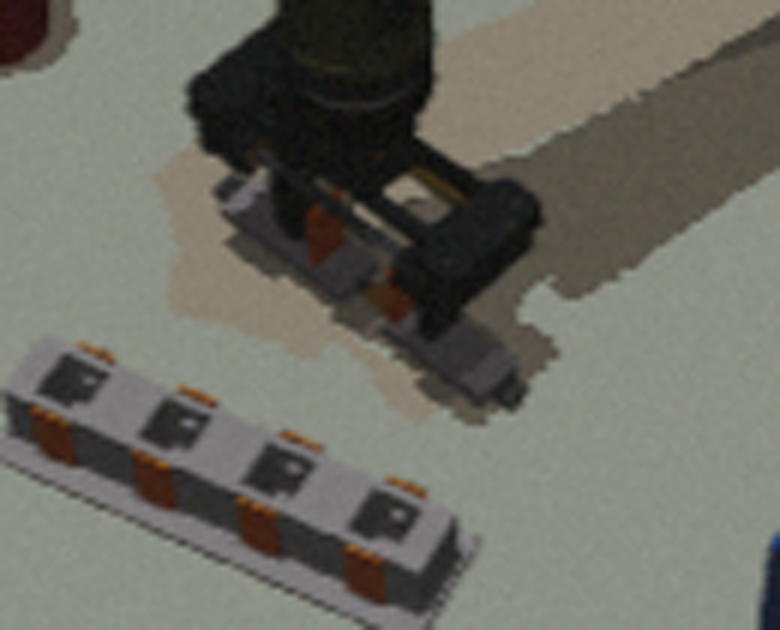

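The fingers straddle both tabs. Closing now.

Request:
send_rows(steps=[[[0,0,0,0,0,0,0.2],[0,0,0,0,0,0,0.3],[0,0,0,0,0,0,0.4],[0,0,0,0,0,0,0.5],[0,0,0,0,0,0,0.6],[0,0,0,0,0,0,0.7],[0,0,0,0,0,0,0.7],[0,0,0,0,0,0,0.7],[0,0,0,0,0,0,0.7]]], grip_force=30)

```text
time: 48.5
tcp_pos: [0.476, -0.1986, 0.0201]
eef_rot: [[0.163, 0.987, 0.005], [0.987, -0.163, -0.002], [-0.002, 0.005, -1.0]]
wrist_force: [-0.8, -5.2, 6.0]
finger_gap: 0.0376
```

```bash
python3 plan.py .4755 -.198 .019 80.7; python3 look.py b2 scene
```

```text
t 48.50 tcp [ 0.476  -0.1986  0.0201] yaw 80.59 gap 0.0376 F [-0.78 -5.16  5.97] J [ 22.  53.  -7. 116.  28.  12.  70.]
turn [ 0.0008  0.0003 -0.0003] shift [ 0.0027 -0.003   0.0055]
scene [160 226] 115 166
```

View pics/b2_scene.png

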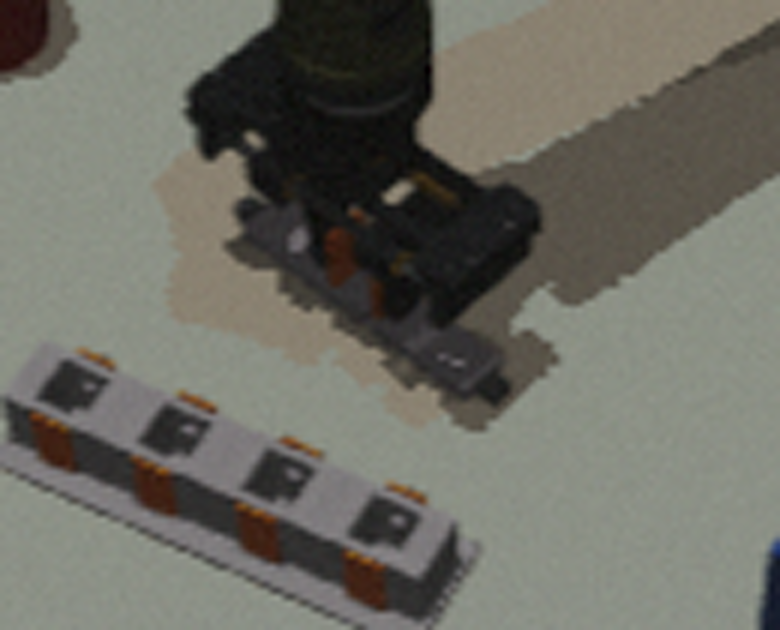

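Request:
send_rows(steps=[[[0,0,0,0,0,-0.02,0.75],[0,0,0,0,0,-0.06,0.75],[0,0,0,0,0,-0.14,0.75],[0,0,0,0,0,-0.28,0.75],[0,0,0,0,0,-0.44,0.75],[0,0,0,0,0,-0.62,0.75],[0,0,0,0,0,-0.8,0.75],[0,0,0,0,0,-0.94,0.75],[0,0,0,0,0,-1,0.75],[0,0,0,0,0,-1,0.75]]])

```text
time: 49.8
tcp_pos: [0.4751, -0.1981, 0.2207]
eef_rot: [[0.163, 0.987, 0.006], [0.987, -0.163, -0.003], [-0.002, 0.006, -1.0]]
wrist_force: [0.9, 0.2, -3.5]
finger_gap: 0.0374
```

```bash
python3 plan.py .5787 .2208 .22 83.6; python3 look.py b3 scene
```

```text
t 49.80 tcp [ 0.4751 -0.1981  0.2207] yaw 80.59 gap 0.0374 F [ 0.85  0.16 -3.46] J [ 31.  34. -22. 110.  19.  40.  79.]
turn [ 0.001   0.0003 -0.0084] shift [2.1511e+00 1.6860e-01 3.0000e-04]
scene [117 224] 72 164
```

View pics/b3_scene.png

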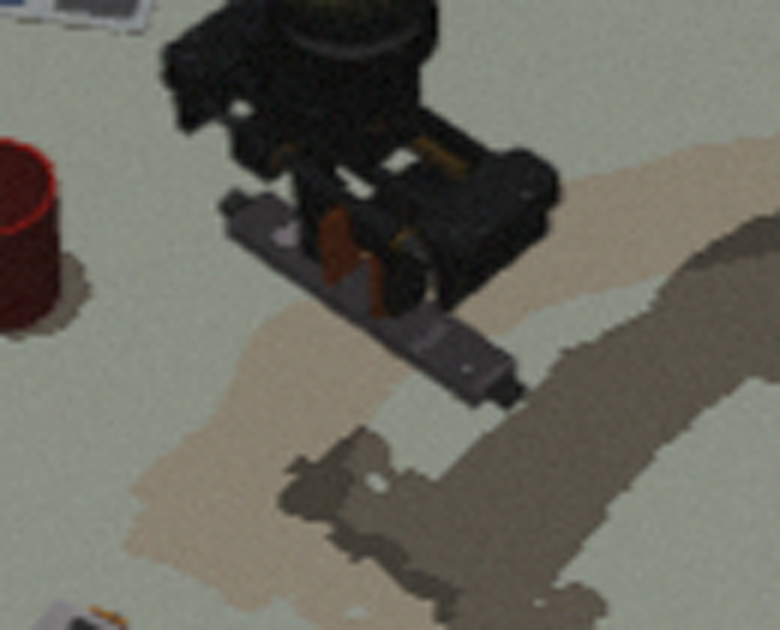

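Request:
send_rows(steps=[[[0,0,-0.001,0.1,0,0,0.75],[0,0,-0.002,0.25,0.01,0,0.75],[0,0,-0.003,0.45,0.03,0,0.75],[0,0,-0.004,0.65,0.05,0,0.75],[0,0,-0.005,0.85,0.07,0,0.75],[0,0,-0.005,0.96,0.08,0,0.75],[0,0,-0.005,1,0.08,0,0.75]]])

```text
time: 50.72
tcp_pos: [0.5225, -0.0016, 0.2183]
eef_rot: [[0.129, 0.992, 0.001], [0.992, -0.129, -0.002], [-0.002, 0.002, -1.0]]
wrist_force: [0.7, -1.2, -2.8]
finger_gap: 0.0377
```

Request:
send_rows(steps=[[[0,0,-0.001,0.1,0,0,0.75],[0,0,-0.002,0.25,0.01,0,0.75],[0,0,-0.003,0.45,0.02,0,0.75],[0,0,-0.003,0.65,0.03,0,0.75],[0,0,-0.003,0.85,0.04,0,0.75],[0,0,-0.003,0.96,0.05,0,0.75],[0,0,-0.003,1,0.05,0,0.75]]])

```text
time: 51.6
tcp_pos: [0.5582, 0.1954, 0.2173]
eef_rot: [[0.11, 0.994, 0.0], [0.994, -0.11, -0.003], [-0.003, 0.001, -1.0]]
wrist_force: [0.5, 0.2, -2.6]
finger_gap: 0.0379
```

```bash
python3 plan.py .5787 .2208 .22 83.6
```

```text
t 51.60 tcp [0.5582 0.1954 0.2173] yaw 83.66 gap 0.0379 F [ 0.49  0.24 -2.6 ] J [-13.  39. -19.  97.  16.  47.  44.]
turn [0.0001 0.0004 0.0002] shift [ 0.1376  0.088  -0.0137]
```

Request:
send_rows(steps=[[[0,0.0004,0,0.1,0.06,0,0.75],[0,0.0004,0,0.13,0.085,0,0.75],[0,0.0004,0,0.138,0.088,0,0.75],[0,0.0004,0,0.138,0.088,0,0.75]]])

```text
time: 52.1
tcp_pos: [0.5784, 0.2195, 0.2171]
eef_rot: [[0.111, 0.994, -0.0], [0.994, -0.111, -0.002], [-0.002, 0.0, -1.0]]
wrist_force: [0.5, -0.7, -2.5]
finger_gap: 0.0376
```

```bash
python3 plan.py .5787 .2208 .151 83.6; python3 look.py c0 scene top
```

```text
t 52.10 tcp [0.5784 0.2195 0.2171] yaw 83.60 gap 0.0376 F [ 0.54 -0.65 -2.46] J [-15.  41. -19.  92.  16.  50.  44.]
turn [ 0.      0.0003 -0.    ] shift [0.0074 0.0008 0.3304]
scene [210 338] 165 278
top [202 180] 157 120
```

View pics/c0_scene.png

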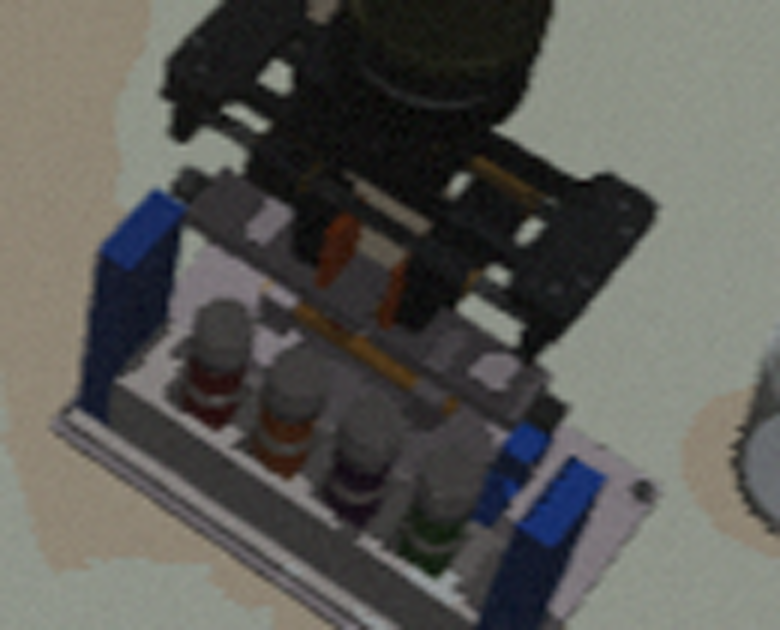

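View pics/c0_top.png

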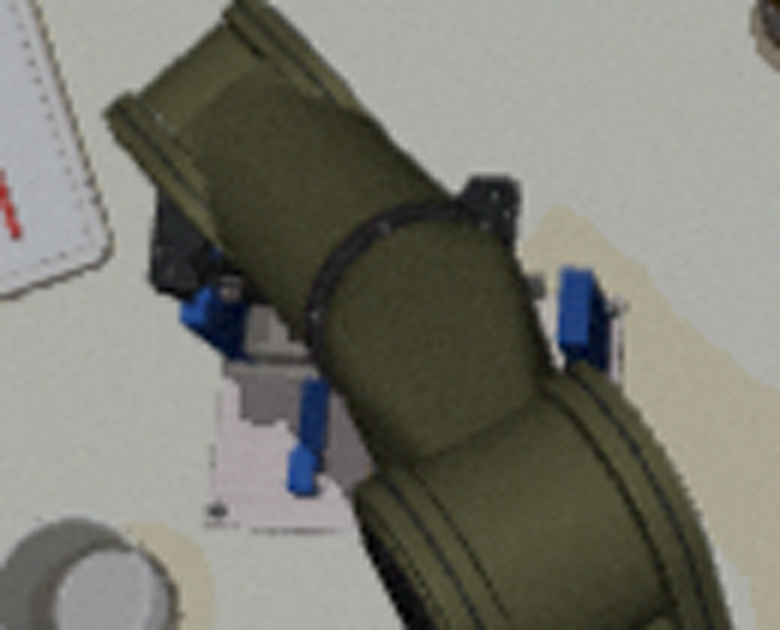

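```bash
cat > t5.py <<'E'
from fit import *
import sys
np.set_printoptions(precision=4,suppress=True)
V=lambda *a:np.array(a)
s=readout.sense();R=s["eef_rot"];p=s["tcp_pos"];im=cams.get_image("scene")[0].astype(float)
u=p[2]-.0201;a=np.arctan2(-R[0,0],R[1,0]);P=(p[0],p[1],a)
b=[]
for e in(-1,1): b+=rect(-.007,.007,e*.086,e*.096,u+.010)
b+=rect(-.015,.015,-.083,.083,u+.012)
ck=sum([rect(-.022,.022,e*.1,e*.1178,.152) for e in(-1,1)],[])
G={"scene":grads(im,.6)}
q,v=fit(["scene"],G,b,P,(.008,.008,.03));print("bar meas",q,"pred",np.array(P),v)
q2,v=fit(["scene"],G,ck,(.5785,.222,-.111),(.006,.006,.03));print("cheeks",q2)
qq=proj("scene",p)[0].astype(int)
overlay("scene",im,[(q,b),(q2,ck)],(qq[0]-45,qq[0]+60,qq[1]-60,qq[1]+70),6,"c1")
E
python3 t5.py
```

```text
bar meas [ 0.5822  0.2214 -0.1037] pred [ 0.5784  0.2198 -0.1115] 10.8961352148649
cheeks [ 0.5794  0.2221 -0.1072]
```

View pics/c1.png

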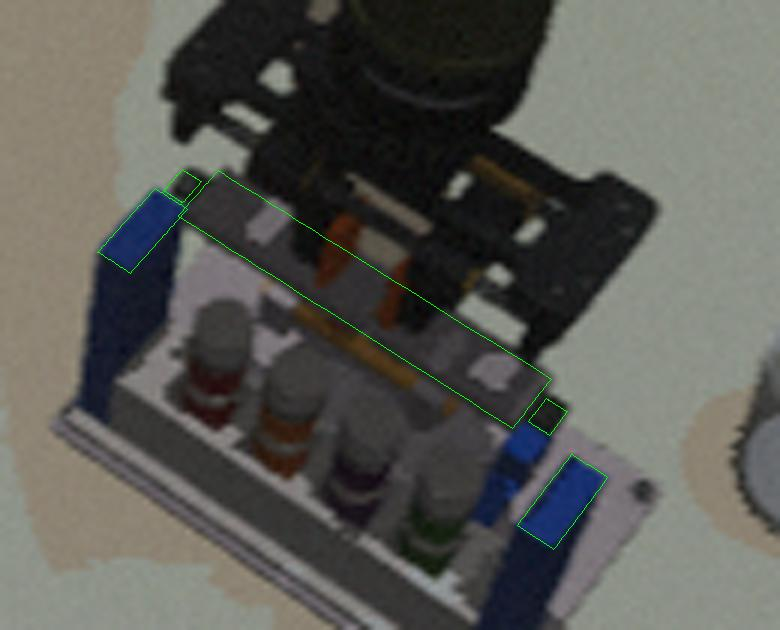

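Request:
send_rows(steps=[[[0,0,0,0.009,-0.009,0,0.75],[0,0,0,0.009,-0.009,0.05,0.75],[0,0,0,0.009,-0.009,0.11,0.75],[0,0,0,0.009,-0.009,0.17,0.75],[0,0,0,0.009,-0.009,0.22,0.75],[0,0,0,0.009,-0.009,0.25,0.75],[0,0,0,0.009,-0.009,0.25,0.75]]])

```text
time: 53.12
tcp_pos: [0.5767, 0.2218, 0.1668]
eef_rot: [[0.111, 0.994, -0.0], [0.994, -0.111, -0.001], [-0.001, -0.0, -1.0]]
wrist_force: [-0.2, 0.5, -2.3]
finger_gap: 0.0375
```

```bash
python3 plan.py .5767 .2211 .151 83.6; python3 t5.py
```

```text
t 53.12 tcp [0.5767 0.2218 0.1668] yaw 83.63 gap 0.0375 F [-0.16  0.48 -2.3 ] J [-16.  45. -18.  95.  18.  44.  42.]
turn [-0.      0.0002  0.0001] shift [-0.0034  0.0005  0.0788]
bar meas [ 0.5677  0.2264 -0.1275] pred [ 0.5767  0.2218 -0.1112] 8.717674442308912
cheeks [ 0.5748  0.223  -0.1499]
```

View pics/c1.png

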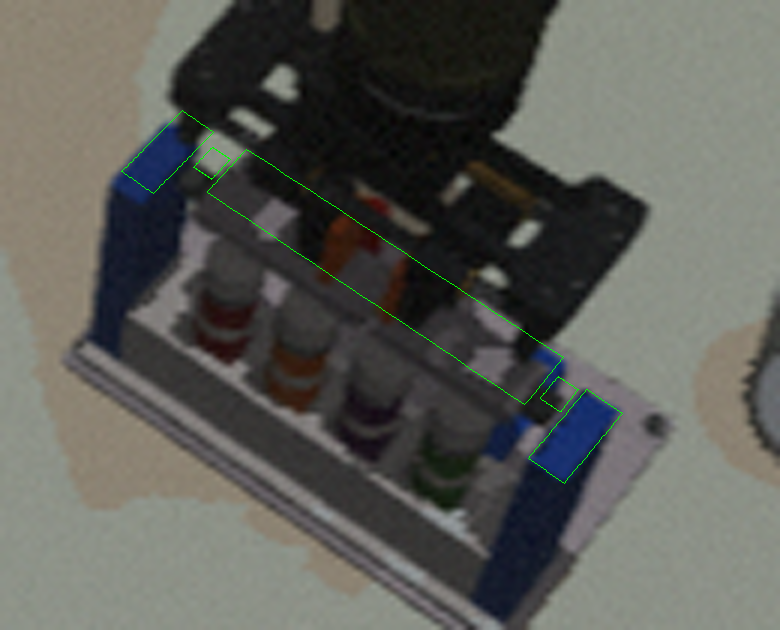

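Request:
send_rows(steps=[[[0,0,0,-0.003,0,0.02,0.75],[0,0,0,-0.003,0,0.04,0.75],[0,0,0,-0.003,0,0.06,0.75],[0,0,0,-0.003,0,0.075,0.75],[0,0,0,-0.003,0,0.078,0.75],[0,0,0,-0.003,0,0.078,0.75],[0,0,0,-0.003,0,0.078,0.75]]])

```text
time: 54.05
tcp_pos: [0.577, 0.2215, 0.1518]
eef_rot: [[0.111, 0.994, 0.001], [0.994, -0.111, -0.001], [-0.001, 0.001, -1.0]]
wrist_force: [-0.0, -0.0, -2.8]
finger_gap: 0.0376
```

```bash
python3 plan.py .5767 .2211 .151 83.6; python3 look.py c2 scene
```

```text
t 54.05 tcp [0.577  0.2215 0.1518] yaw 83.63 gap 0.0376 F [-0.01 -0.04 -2.8 ] J [-16.  46. -17.  95.  18.  42.  42.]
turn [0.0001 0.0001 0.0001] shift [-0.0019 -0.0012  0.0039]
scene [224 335] 179 275
```

View pics/c2_scene.png

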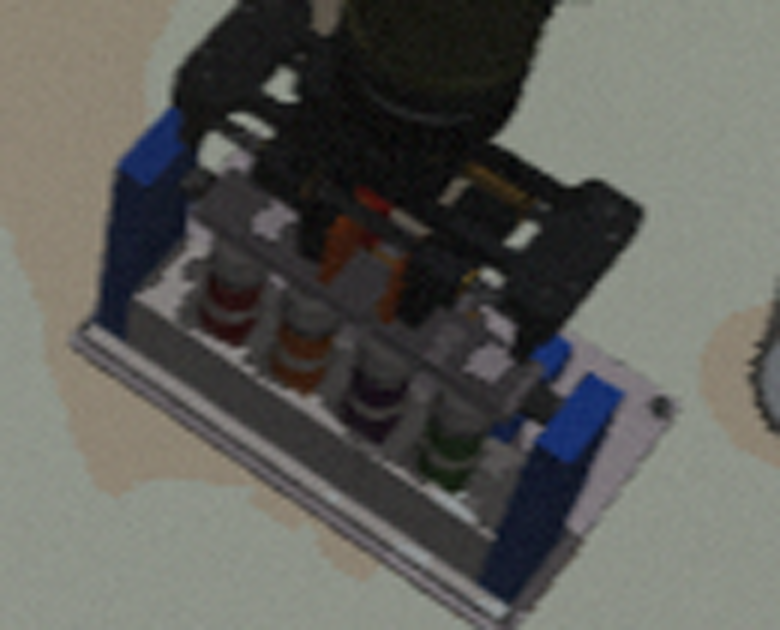

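Request:
send_rows(steps=[[[0,0,0,0,0,0.004,0.57],[0,0,0,0,0,0.004,0.55],[0,0,0,0,0,0.004,0.53],[0,0,0,0,0,0.004,0.5],[0,0,0,0,0,0.004,0.48],[0,0,0,0,0,0.004,0.46],[0,0,0,0,0,0.004,0.44],[0,0,0,0,0,0.004,0.44]]])

```text
time: 55.1
tcp_pos: [0.577, 0.2214, 0.151]
eef_rot: [[0.111, 0.994, 0.001], [0.994, -0.111, -0.001], [-0.001, 0.001, -1.0]]
wrist_force: [0.1, 0.7, -2.6]
finger_gap: 0.0497
```

```bash
python3 plan.py .5767 .2211 .151 83.6; python3 look.py c3 scene
```

```text
t 55.10 tcp [0.577  0.2214 0.151 ] yaw 83.62 gap 0.0497 F [ 0.1   0.67 -2.6 ] J [-16.  46. -17.  95.  18.  42.  42.]
turn [0.0001 0.0001 0.0001] shift [-0.0017 -0.0013 -0.0002]
scene [224 335] 179 275
```

View pics/c3_scene.png

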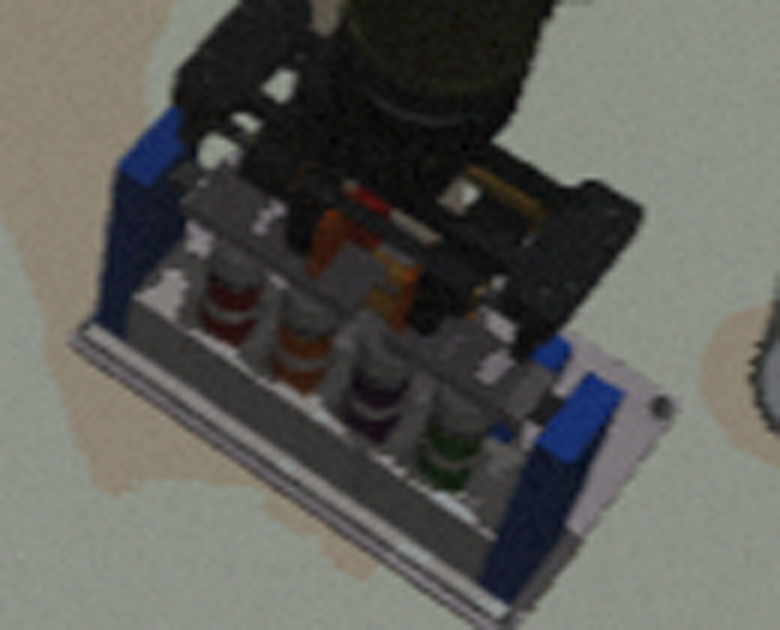

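Request:
send_rows(steps=[[[0,0,0,0,0,0,0.41],[0,0,0,0,0,0,0.38],[0,0,0,0,0,0,0.35],[0,0,0,0,0,0,0.32],[0,0,0,0,0,0,0.3],[0,0,0,0,0,0,0.29],[0,0,0,0,0,0,0.29]]])

```text
time: 56.02
tcp_pos: [0.5769, 0.2202, 0.1509]
eef_rot: [[0.112, 0.994, 0.0], [0.994, -0.112, -0.003], [-0.003, 0.0, -1.0]]
wrist_force: [-0.0, -4.6, -0.8]
finger_gap: 0.0629
```

```bash
python3 plan.py .5767 .2211 .151 83.6; python3 look.py c4 scene
```

```text
t 56.02 tcp [0.5769 0.2202 0.1509] yaw 83.58 gap 0.0629 F [-0.03 -4.56 -0.78] J [-16.  46. -17.  95.  19.  42.  42.]
turn [ 0.0001  0.0004 -0.0001] shift [ 0.0042 -0.0015 -0.0007]
scene [223 334] 178 274
```

View pics/c4_scene.png

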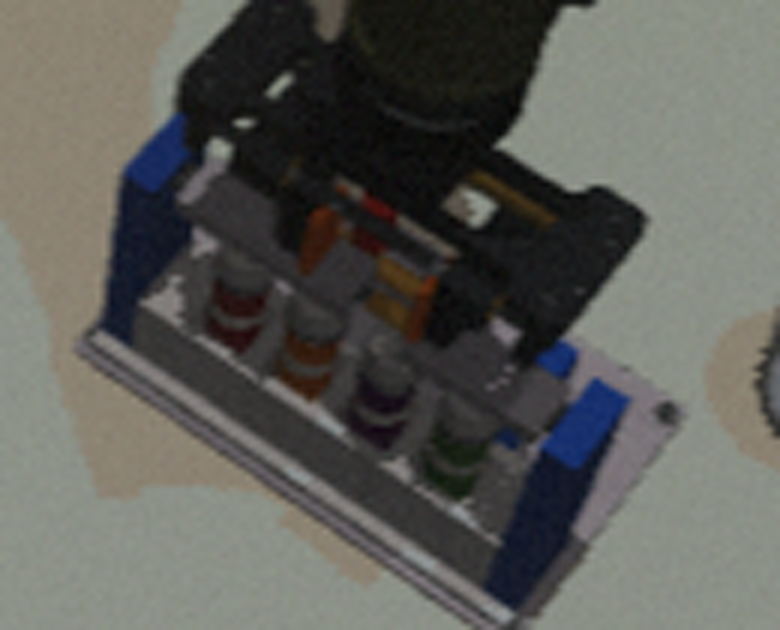

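Request:
send_rows(steps=[[[0,0,0,0,0,0,0.27],[0,0,0,0,0,0,0.25],[0,0,0,0,0,0,0.23],[0,0,0,0,0,0,0.2],[0,0,0,0,0,0,0.16],[0,0,0,0,0,0,0.1],[0,0,0,0,0,0,0.1]]])

```text
time: 56.95
tcp_pos: [0.5769, 0.2203, 0.1509]
eef_rot: [[0.112, 0.994, 0.0], [0.994, -0.112, -0.002], [-0.002, 0.0, -1.0]]
wrist_force: [-0.2, -0.4, -0.3]
finger_gap: 0.0791
```

```bash
python3 plan.py .5767 .2211 .24 83.6; python3 look.py c5 scene
```

```text
t 56.95 tcp [0.5769 0.2203 0.1509] yaw 83.58 gap 0.0791 F [-0.16 -0.39 -0.25] J [-16.  46. -17.  95.  19.  42.  42.]
turn [ 0.0001  0.0004 -0.    ] shift [ 0.0026 -0.0015 -0.4457]
scene [223 334] 178 274
```

View pics/c5_scene.png

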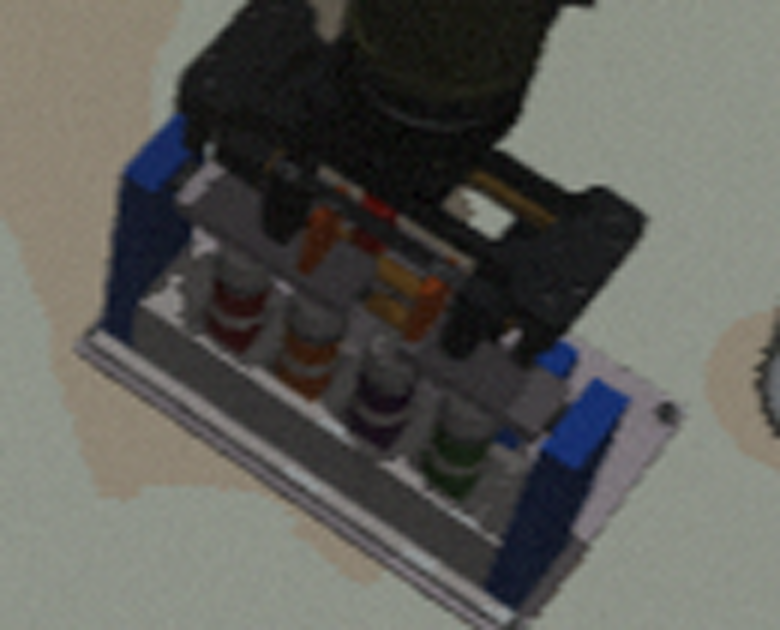

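Released. Rising straight up, then moving away to inspect the bar.

Request:
send_rows(steps=[[[0,0,0,0,0,-0.05,0.05],[0,0,0,0,0,-0.15,0.05],[0,0,0,0,0,-0.3,0.05],[0,0,0,0,0,-0.45,0.05],[0,0,0,0,0,-0.6,0.05],[0,0,0,0,0,-0.6,0.05]]])

```text
time: 57.75
tcp_pos: [0.5783, 0.2215, 0.2739]
eef_rot: [[0.112, 0.994, 0.006], [0.994, -0.112, 0.0], [0.001, 0.006, -1.0]]
wrist_force: [-0.6, -0.7, -1.5]
finger_gap: 0.0841
```

Request:
send_rows(steps=[[[0,0,0,-0.2,-0.15,0,0.3],[0,0,0,-0.45,-0.3,0,0.6],[0,0,0,-0.7,-0.5,0,0.9],[0,0,0,-0.95,-0.7,0,1],[0,0,0,-1,-0.75,0,1],[0,0,0,-1,-0.75,0,1]]])

```text
time: 58.5
tcp_pos: [0.4066, 0.0392, 0.2729]
eef_rot: [[0.113, 0.994, 0.006], [0.994, -0.113, 0.0], [0.001, 0.005, -1.0]]
wrist_force: [0.1, 0.2, 0.3]
finger_gap: 0.0256
```

```bash
python3 snap.py; python3 plan.py .5 .1 .2 83.6; python3 - <<'E'
from fit import *
np.set_printoptions(precision=4,suppress=True)
V=lambda *a:np.array(a)
I={n:np.load(f"im_{n}.npy") for n in("scene","top")}
crop("s",I["scene"].clip(0,255).astype(np.uint8),185,285,285,395,7,"d_s")
crop("t",I["top"].clip(0,255).astype(np.uint8),185,260,140,245,7,"d_t")
E
```

```text
t 59.00 tcp [0.4071 0.0399 0.2728] yaw 83.61 gap 0.0005 F [-0.81  0.41 -0.8 ] J [  4.  22. -23. 122.  13.  39.  56.]
turn [ 0.0009 -0.0002  0.    ] shift [0.3497 0.426  0.3668]
```

View pics/d_s.png

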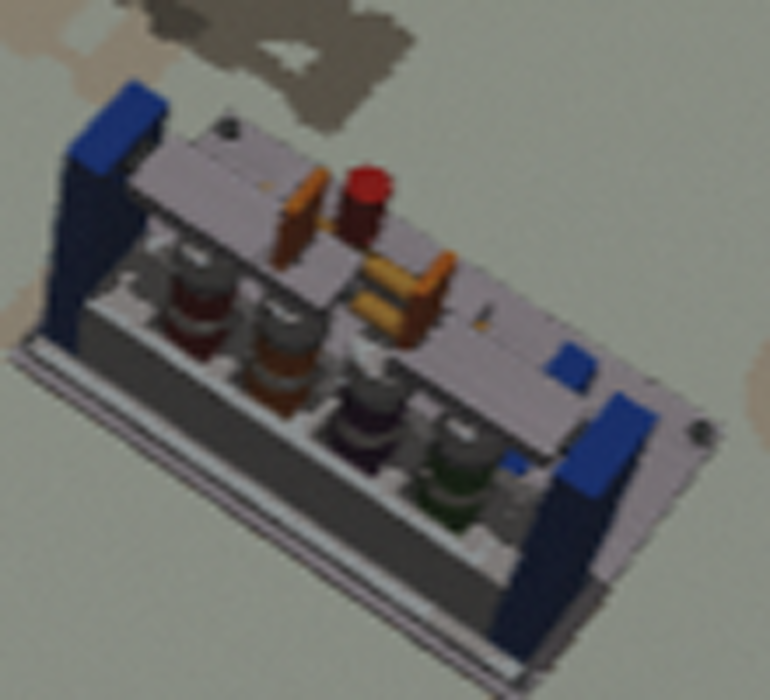

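View pics/d_t.png

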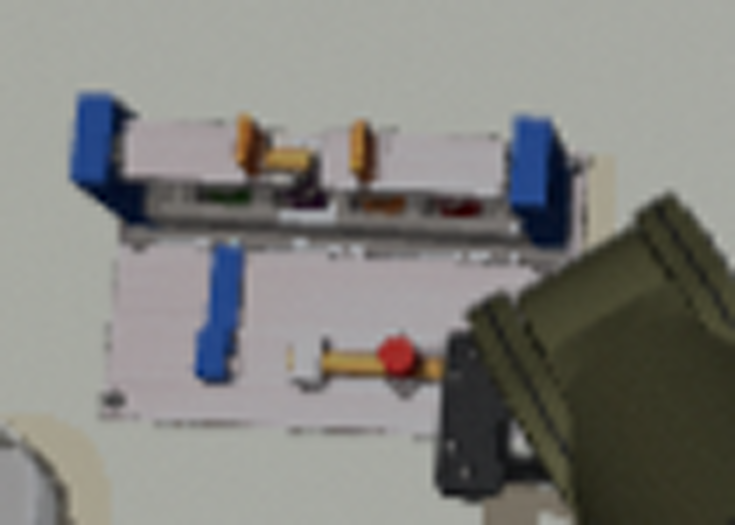

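```bash
python3 - <<'E'
from fit import *
from scipy.optimize import differential_evolution
np.set_printoptions(precision=4,suppress=True)
V=lambda *a:np.array(a)
I={n:np.load(f"im_{n}.npy") for n in("scene","top")}
G={n:grads(I[n],.6)+[np.stack(np.gradient(gaussian_filter(I[n][:,:,0]-I[n][:,:,2],.6)))] for n in I}
def m(z,y1,y2,yb1=.094,yb2=.094): # tab outer faces at y1,y2; body ends 
    s=rect(-.012,.012,y1,y1+.005,z+.054)+rect(-.012,.012,y2,y2-.005,z+.054)
    s+=[seg(V(x,a,z+.012),V(x,b,z+.012)) for x in(-.015,.015) for a,b in((-.09,-.04),(.04,.09))]
    s+=[seg(V(-.015,e*yb,z+.012),V(.015,e*yb,z+.012)) for e,yb in((-1,yb1),(1,yb2))]
    return s
ck=sum([rect(-.022,.022,e*.1,e*.1178,.152) for e in(-1,1)],[])
C={"scene":(.5785,.2221,-.111),"top":(.5792,.2196,-.112)}
for n in I:
    f=lambda p:-score(n,G[n],m(*p[3:]),p[:3])
    c=C[n]
    r=differential_evolution(f,[(c[0]-.006,c[0]+.006),(c[1]-.004,c[1]+.004),(-.13,-.095),(.123,.137),(-.036,-.026),(.026,.036),(.088,.1),(.088,.1)],maxiter=120,seed=1,polish=False)
    print(n,r.x,-r.fun)
    overlay(n,I[n],[(r.x[:3],m(*r.x[3:])),(c,ck)],(185,285,285,395) if n=="scene" else (185,240,140,245),7,"e_"+n)
E
```

```text
scene [ 0.5753  0.2226 -0.1088  0.1269 -0.0306  0.0301  0.0958  0.0974] 19.483364614707003
top [ 0.576   0.2165 -0.1279  0.1326 -0.026   0.0335  0.095   0.096 ] 18.65710546064315
```

View pics/e_scene.png

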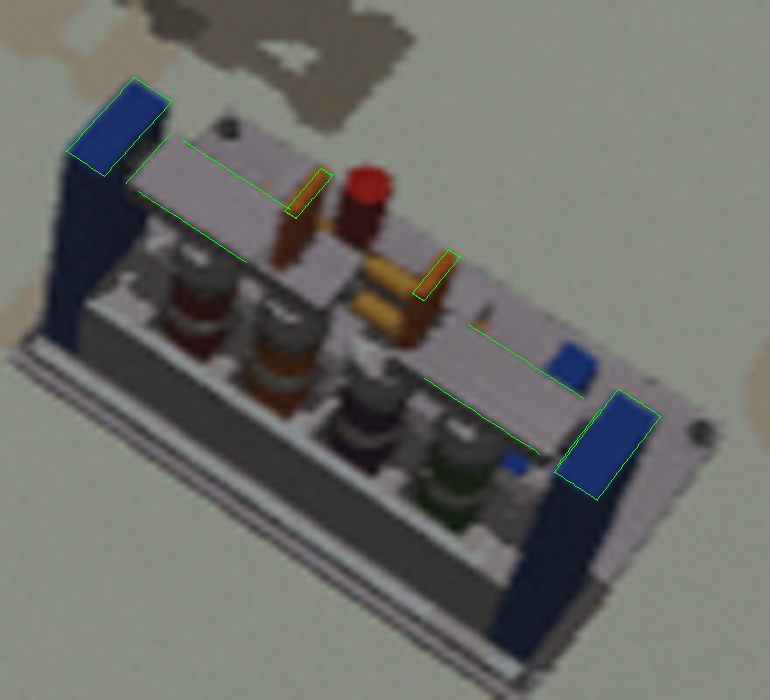

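View pics/e_top.png

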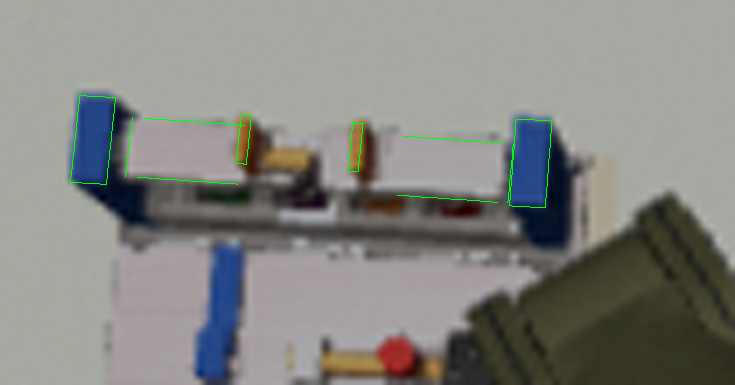

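Scene fit: bar underside 126.9 mm (127 when seated), tabs 61 mm apart and symmetric about the carrier, so both tongues look seated. Next I'll locate the knob.

```bash
python3 - <<'E'
from fit import *
np.set_printoptions(precision=4,suppress=True)
I={n:np.load(f"im_{n}.npy") for n in("scene","top")}
a=-.1115;c,s=np.cos(a),np.sin(a);Rc=np.array([[c,-s],[s,c]]);o=np.array([.5787,.2208])
for n in I:
    im=I[n];m=((im[:,:,0]-im[:,:,1])>60)&((im[:,:,1]-im[:,:,2])<25)&(im[:,:,0]>120)
    b=(205,225,325,350) if n=="scene" else (225,245,190,205)
    mm=np.zeros_like(m);mm[b[0]:b[1],b[2]:b[3]]=m[b[0]:b[1],b[2]:b[3]]
    w=np.argwhere(mm);ce=w.mean(0);X=onz(n,ce,.072);print(n,len(w),ce,X,"carrier",Rc.T@(X[:2]-o))
    for q in tip_of(n,"bolt_knob")[:2]:
        X=onz(n,q["at"],.054);print(q["conf"],q["at"],X,Rc.T@(X[:2]-o))
E
python3 -c "
import numpy as np
a=-.1115;c,s=np.cos(a),np.sin(a)
f=lambda x,y:np.round([.5787+c*x-s*y,.2208+s*x+c*y],4)
for y in(-.07,-.065,-.06,-.04):print(y,f(-.09,y))"
```

```text
scene 20 [210.75 337.5 ] [0.4854 0.1938 0.072 ] carrier [-0.0897 -0.0372]
0.63 [214.7, 336.2] [0.4878 0.1938 0.054 ] [-0.0873 -0.037 ]
0.47 [207.1, 300.4] [0.521  0.0943 0.054 ] [-0.0432 -0.1321]
top 19 [235.0526 196.1579] [0.4865 0.1906 0.072 ] carrier [-0.0883 -0.0402]
0.46 [233.8, 195.3] [0.4937 0.1959 0.054 ] [-0.0817 -0.0342]
-0.07 [0.4815 0.1612]
-0.065 [0.482  0.1662]
-0.06 [0.4826 0.1712]
-0.04 [0.4848 0.1911]
```

```bash
python3 plan.py .480 .1463 .12 83.6
```

```text
t 59.10 tcp [0.407  0.0397 0.2728] yaw 83.59 gap 0.0003 F [ 0.9  -0.27  0.1 ] J [  4.  22. -23. 122.  13.  39.  56.]
turn [ 0.0009 -0.0002 -0.    ] shift [0.5696 0.2992 0.7664]
```

Request:
send_rows(steps=[[[0,0,0,0.2,0.1,0,1],[0,0,0,0.4,0.2,0,1],[0,0,0,0.55,0.29,0.1,1],[0.0009,0,0,0.57,0.299,0.3,1],[0.0009,0,0,0.57,0.299,0.5,1],[0.0009,0,0,0.57,0.299,0.7,1],[0.0009,0,0,0.57,0.299,0.766,1],[0.0009,0,0,0.57,0.299,0.766,1]]])

```text
time: 60.1
tcp_pos: [0.4799, 0.1464, 0.1199]
eef_rot: [[0.112, 0.994, -0.001], [0.994, -0.112, 0.001], [0.0, -0.001, -1.0]]
wrist_force: [0.9, 0.1, 0.1]
finger_gap: 0.0002
```

```bash
python3 plan.py .480 .1463 .049 83.6; python3 look.py k0 scene
```

```text
t 60.10 tcp [0.4799 0.1464 0.1199] yaw 83.59 gap 0.0002 F [0.9  0.09 0.12] J [-14.  42. -14. 117.  23.  24.  38.]
turn [-0.0001 -0.0001 -0.    ] shift [-0.0007  0.001   0.3547]
scene [192 325] 147 265
```

View pics/k0_scene.png

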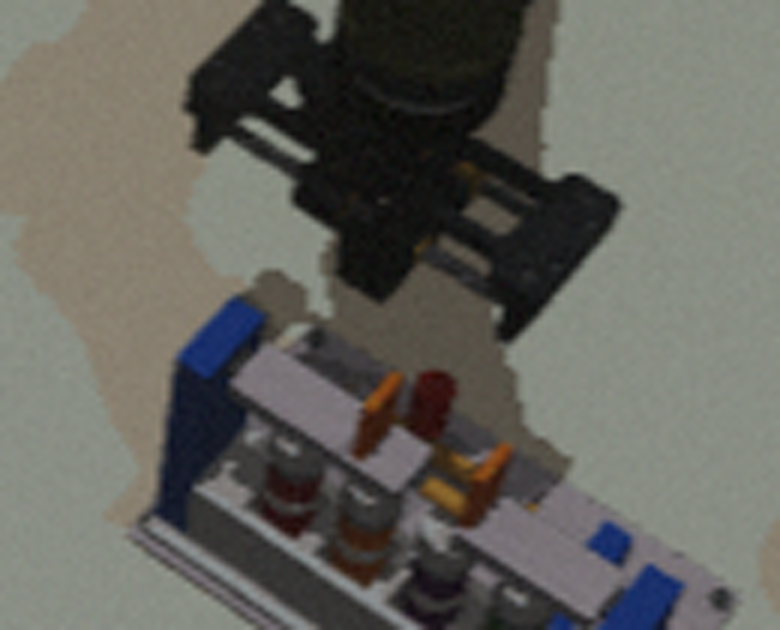

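Request:
send_rows(steps=[[[0,0,0,0,0,0.1,1],[0,0,0,0,0,0.2,1],[0,0,0,0,0,0.28,1],[0,0,0,0,0,0.34,1],[0,0,0,0,0,0.355,1],[0,0,0,0,0,0.355,1]]])

```text
time: 60.9
tcp_pos: [0.4809, 0.1469, 0.0502]
eef_rot: [[0.112, 0.994, 0.002], [0.994, -0.112, 0.002], [0.002, 0.001, -1.0]]
wrist_force: [0.1, 0.3, -0.2]
finger_gap: 0.0005
```

Request:
send_rows(steps=[[[0,0,0,0.04,0,0,1],[0,0,0,0.08,0,0,1],[0,0,0,0.12,0,0,1],[0,0,0,0.15,0,0,1],[0,0,0,0.18,0,0,1],[0,0,0,0.21,0,0,1]]])

```text
time: 61.65
tcp_pos: [0.4858, 0.1886, 0.0504]
eef_rot: [[0.112, 0.994, 0.002], [0.994, -0.112, 0.001], [0.001, 0.002, -1.0]]
wrist_force: [-0.1, -4.5, 3.3]
finger_gap: 0.0004
```

```bash
python3 plan.py .487 .2005 .049 83.6; python3 look.py k1 scene
```

```text
t 61.65 tcp [0.4858 0.1886 0.0504] yaw 83.55 gap 0.0004 F [-0.15 -4.49  3.3 ] J [-21.  50.  -9. 115.  24.  17.  34.]
turn [ 0.0003 -0.0002 -0.0001] shift [ 0.0599 -0.0005  0.0071]
scene [214 334] 169 274
```

View pics/k1_scene.png

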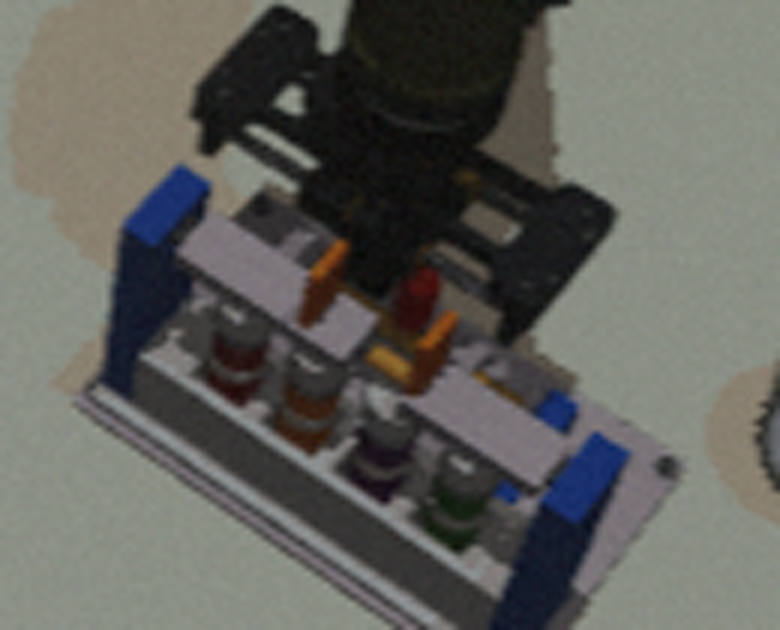

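Request:
send_rows(steps=[[[0,0,0,0.025,0,0,1],[0,0,0,0.045,0,0,1],[0,0,0,0.065,0,0,1],[0,0,0,0.08,0,0,1],[0,0,0,0.095,0,0,1],[0,0,0,0.1,0,0,1]]])

```text
time: 62.45
tcp_pos: [0.4875, 0.2052, 0.0504]
eef_rot: [[0.114, 0.993, -0.0], [0.993, -0.114, -0.005], [-0.005, 0.0, -1.0]]
wrist_force: [-0.5, -10.9, 7.8]
finger_gap: 0.0003
```

Request:
send_rows(steps=[[[0,0,0,0.01,0,0,1],[0,0,0,0.02,0,0,1],[0,0,0,0.025,0,0,1]]])

```text
time: 62.82
tcp_pos: [0.4874, 0.205, 0.0505]
eef_rot: [[0.118, 0.993, -0.003], [0.993, -0.118, -0.013], [-0.013, -0.001, -1.0]]
wrist_force: [-0.3, -12.1, 9.1]
finger_gap: 0.0005
```

```bash
python3 plan.py .487 .2005 .049 83.6; python3 look.py k2 scene
```

```text
t 62.83 tcp [0.4874 0.205  0.0505] yaw 83.25 gap 0.0005 F [ -0.33 -12.11   9.07] J [-23.  50.  -9. 113.  23.  19.  32.]
turn [-0.0002  0.0021 -0.001 ] shift [-0.0225  0.0006  0.0076]
scene [217 339] 172 279
```

View pics/k2_scene.png

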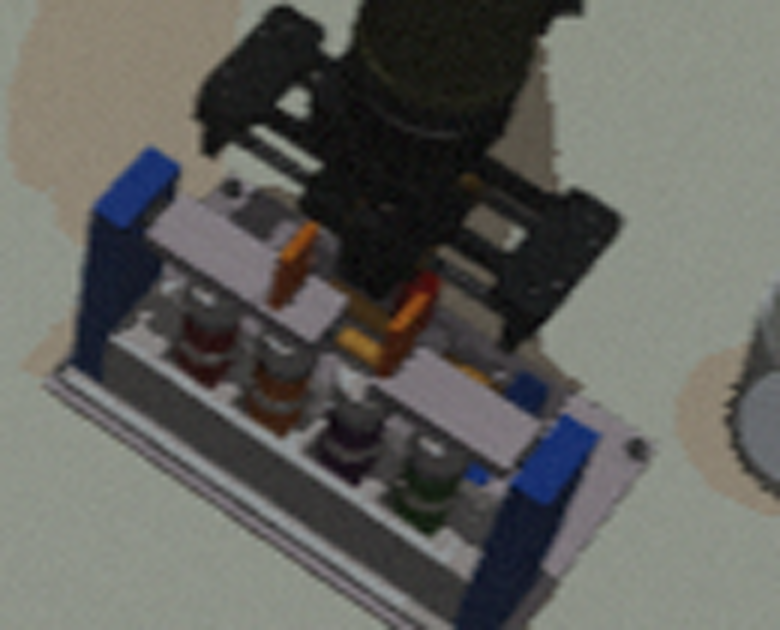

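Request:
send_rows(steps=[[[0,0.001,0,-0.1,0,0,1],[0,0.002,0,-0.2,0,0,1],[0,0.002,0,-0.3,-0.1,-0.2,1],[0,0.002,0,-0.3,-0.3,-0.4,1],[0,0.002,0,-0.5,-0.5,-0.6,1],[0,0.002,0,-0.7,-0.6,-0.7,1],[0,0.002,0,-0.9,-0.6,-0.7,1],[0,0.002,0,-1,-0.6,-0.7,1]]])

```text
time: 63.88
tcp_pos: [0.344, 0.0203, 0.1937]
eef_rot: [[0.12, 0.993, -0.001], [0.993, -0.12, -0.0], [-0.001, -0.001, -1.0]]
wrist_force: [0.3, 0.9, -0.2]
finger_gap: 0.0008
```

```bash
python3 snap.py; python3 - <<'E'
from fit import *
np.set_printoptions(precision=4,suppress=True)
I={n:np.load(f"im_{n}.npy") for n in("scene","top")}
a=-.1115;c,s=np.cos(a),np.sin(a);Rc=np.array([[c,-s],[s,c]]);o=np.array([.5787,.2208])
print(readout.sense()["tcp_pos"])
for n in I:
    im=I[n];m=((im[:,:,0]-im[:,:,1])>60)&((im[:,:,1]-im[:,:,2])<25)&(im[:,:,0]>120)
    b=(205,235,325,365) if n=="scene" else (225,245,175,205)
    mm=np.zeros_like(m);mm[b[0]:b[1],b[2]:b[3]]=m[b[0]:b[1],b[2]:b[3]]
    w=np.argwhere(mm);ce=w.mean(0);X=onz(n,ce,.072);print(n,len(w),ce,X,"carrier",Rc.T@(X[:2]-o))
crop("s",I["scene"].clip(0,255).astype(np.uint8),185,285,285,395,7,"f_s")
crop("t",I["top"].clip(0,255).astype(np.uint8),185,260,140,245,7,"f_t")
E
```

```text
[0.3453 0.0231 0.1932]
scene 21 [218.     348.9524] [0.4896 0.2321 0.072 ] carrier [-0.0898  0.0013]
top 18 [234.5    185.2222] [0.4908 0.2299 0.072 ] carrier [-0.0884 -0.0007]
```

View pics/f_s.png

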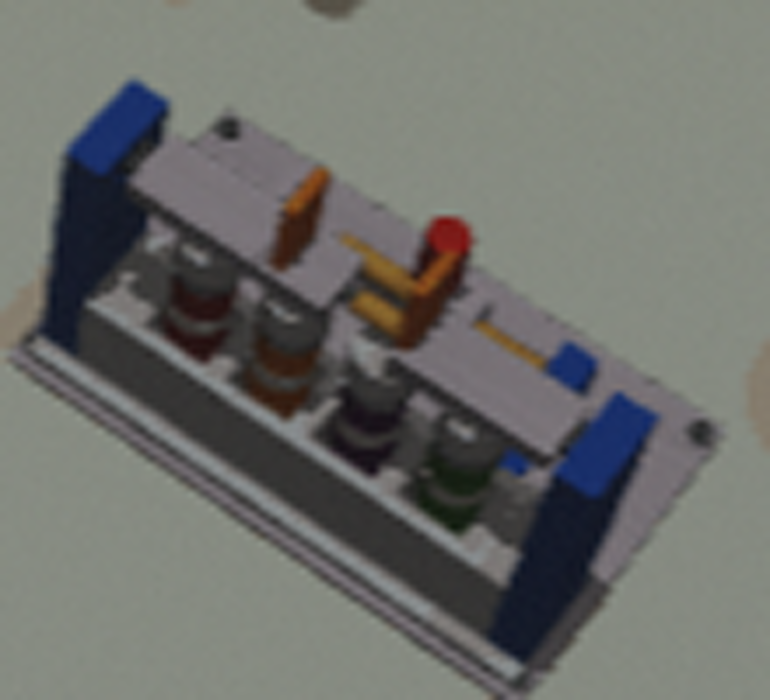

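View pics/f_t.png

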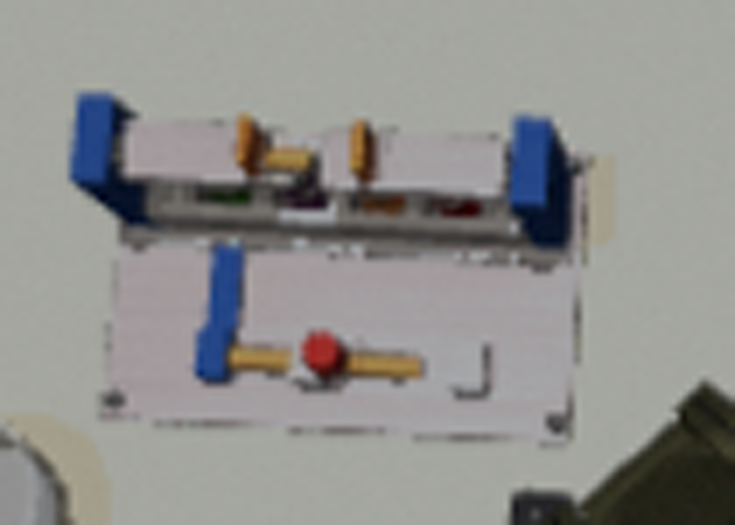

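Both cameras put the knob travel at about 39 mm of the 45, so the fingertips may have caught the guide post. I'll push again with the tips higher.

```bash
python3 plan.py .483 .172 .12 83.6
```

```text
t 64.38 tcp [0.3453 0.0231 0.1932] yaw 83.34 gap 0.0006 F [ 0.22  0.27 -0.44] J [ -0.  27. -16. 137.  24.  18.  46.]
turn [-0.0002  0.0001 -0.0007] shift [0.8192 0.5982 0.3648]
```

Request:
send_rows(steps=[[[0,0,0,0.2,0.15,0,1],[0,0,0,0.4,0.3,0,1],[0,0,0,0.6,0.45,0,1],[0,0,0,0.78,0.59,0.1,1],[0,0,-0.0007,0.819,0.598,0.2,1],[0,0,-0.0007,0.819,0.598,0.3,1],[0,0,-0.0007,0.819,0.598,0.365,1],[0,0,-0.0007,0.819,0.598,0.365,1]]])

```text
time: 65.38
tcp_pos: [0.4823, 0.1718, 0.1193]
eef_rot: [[0.111, 0.994, -0.003], [0.994, -0.111, -0.001], [-0.001, -0.003, -1.0]]
wrist_force: [-0.8, -0.3, 0.2]
finger_gap: 0.0005
```

```bash
python3 plan.py .4838 .18 .057 83.6
```

```text
t 65.38 tcp [0.4823 0.1718 0.1193] yaw 83.62 gap 0.0005 F [-0.83 -0.33  0.16] J [-16.  43. -14. 115.  22.  25.  37.]
turn [-0.0005  0.0002  0.    ] shift [0.042  0.0037 0.3112]
```

Request:
send_rows(steps=[[[0,0,0,0.04,0.004,0.1,1],[0,0,0,0.04,0.004,0.2,1],[-0.0005,0,0,0.04,0.004,0.28,1],[-0.0005,0,0,0.04,0.004,0.3,1],[-0.0005,0,0,0.04,0.004,0.3,1]]])

```text
time: 66.0
tcp_pos: [0.4841, 0.1797, 0.0598]
eef_rot: [[0.111, 0.994, 0.001], [0.994, -0.111, -0.001], [-0.001, 0.001, -1.0]]
wrist_force: [0.5, -0.3, -1.4]
finger_gap: 0.0007
```

Request:
send_rows(steps=[[[0,0,0,0.04,0,0,1],[0,0,0,0.08,0,0,1],[0,0,0,0.11,0,0,1],[0,0,0,0.13,0,0,1],[0,0,0,0.14,0,0,1],[0,0,0,0.15,0,0,1]]])

```text
time: 66.75
tcp_pos: [0.4869, 0.206, 0.0597]
eef_rot: [[0.114, 0.994, -0.001], [0.993, -0.114, -0.007], [-0.007, -0.001, -1.0]]
wrist_force: [-0.5, -8.6, 6.0]
finger_gap: 0.0006
```

Request:
send_rows(steps=[[[0,0,0,0.015,0,0,1],[0,0,0,0.03,0,0,1],[0,0,0,0.04,0,0,1],[0,0,0,0.04,0,0,1]]])

```text
time: 67.25
tcp_pos: [0.4868, 0.2061, 0.0598]
eef_rot: [[0.119, 0.993, -0.005], [0.993, -0.119, -0.019], [-0.02, -0.003, -1.0]]
wrist_force: [-0.9, -13.0, 10.6]
finger_gap: 0.0003
```

```bash
python3 plan.py .4838 .18 .057 83.6; python3 look.py k3 scene
```

```text
t 67.25 tcp [0.4868 0.2061 0.0598] yaw 83.17 gap 0.0003 F [ -0.91 -13.    10.64] J [-23.  49. -10. 113.  24.  21.  32.]
turn [-0.0005  0.0031 -0.0012] shift [-0.1312  0.0007  0.0165]
scene [215 340] 170 280
```

View pics/k3_scene.png

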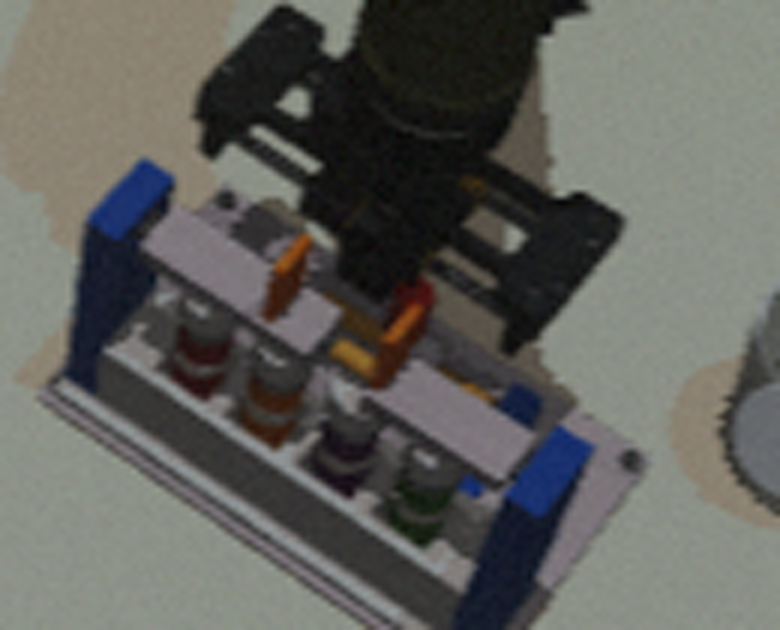

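Request:
send_rows(steps=[[[0,0,0,0.04,0,0,1],[0,0,0,0.07,0,0,1],[0,0,0,0.09,0,0,1],[0,0,0,0.09,0,0,1]]])

```text
time: 67.8
tcp_pos: [0.4866, 0.2064, 0.0599]
eef_rot: [[0.13, 0.991, -0.014], [0.99, -0.13, -0.047], [-0.048, -0.008, -0.999]]
wrist_force: [-3.8, -27.2, 21.6]
finger_gap: 0.0006
```

```bash
python3 plan.py .4838 .18 .057 83.6
```

```text
t 67.80 tcp [0.4866 0.2064 0.0599] yaw 82.54 gap 0.0006 F [ -3.83 -27.21  21.6 ] J [-24.  50.  -9. 112.  23.  23.  31.]
turn [-0.0014  0.0076 -0.003 ] shift [-0.1318  0.0036  0.021 ]
```

Request:
send_rows(steps=[[[-0.0014,0.0076,-0.003,-0.1,0,0,1],[-0.0014,0.0076,-0.003,-0.2,0,0,1],[-0.0014,0.0076,-0.003,-0.3,-0.1,-0.2,1],[-0.0014,0.0076,-0.003,-0.3,-0.3,-0.4,1],[-0.0014,0.0076,-0.003,-0.5,-0.5,-0.6,1],[-0.0014,0.0076,-0.003,-0.7,-0.6,-0.7,1],[-0.0014,0.0076,-0.003,-0.9,-0.6,-0.7,1],[-0.0014,0.0076,-0.003,-1,-0.6,-0.7,1]]])

```text
time: 68.8
tcp_pos: [0.3435, 0.0297, 0.211]
eef_rot: [[0.112, 0.994, 0.001], [0.994, -0.112, 0.0], [0.0, 0.001, -1.0]]
wrist_force: [0.4, 0.3, -0.2]
finger_gap: 0.0005
```

```bash
python3 snap.py; python3 - <<'E'
from fit import *
np.set_printoptions(precision=4,suppress=True)
I={n:np.load(f"im_{n}.npy") for n in("scene","top")}
a=-.1115;c,s=np.cos(a),np.sin(a);Rc=np.array([[c,-s],[s,c]])
O={"scene":np.array([.5785,.2221]),"top":np.array([.5792,.2196])}
print(readout.sense()["tcp_pos"])
for n in I:
    im=I[n];m=((im[:,:,0]-im[:,:,1])>60)&((im[:,:,1]-im[:,:,2])<25)&(im[:,:,0]>120)
    b=(205,235,325,365) if n=="scene" else (225,245,175,205)
    mm=np.zeros_like(m);mm[b[0]:b[1],b[2]:b[3]]=m[b[0]:b[1],b[2]:b[3]]
    ce=np.argwhere(mm).mean(0);X=onz(n,ce,.072);print(n,ce,X,"carrier",Rc.T@(X[:2]-O[n]))
    # 3D points in carrier frame near bolt line from depth
    d=np.load(f"d_{n}.npy");R=CM[n]["R"]
    r0,r1,c0,c1=(195,270,310,385) if n=="scene" else (215,250,155,225)
    P=[]
    for r in range(r0,r1):
        for cc in range(c0,c1):
            if d[r,cc]>0:
                oo,v=ray(n,(r,cc));Xw=oo+v*d[r,cc]/(R@v)[2];q=Rc.T@(Xw[:2]-O[n]);P.append((q[0],q[1],Xw[2],*im[r,cc]))
    P=np.array(P);k=(abs(P[:,0]+.09)<.018)&(P[:,2]>.012)
    P=P[k]
    for y in np.arange(-.1,.1,.01):
        w=P[(P[:,1]>=y)&(P[:,1]<y+.01)]
        print("  y %.2f"%y,len(w),"zmax", np.round(np.sort(w[:,2])[-3:],3) if len(w) else "")
crop("s",I["scene"].clip(0,255).astype(np.uint8),185,285,285,395,7,"g_s")
crop("t",I["top"].clip(0,255).astype(np.uint8),185,260,140,245,7,"g_t")
E
```

```text
[0.3439 0.0313 0.2103]
scene [218.1053 348.9474] [0.4899 0.2322 0.072 ] carrier [-0.0892  0.0002]
  y -0.10 0 zmax 
  y -0.09 2 zmax [0.029 0.029]
  y -0.08 18 zmax [0.033 0.034 0.035]
  y -0.07 0 zmax 
  y -0.06 0 zmax 
  y -0.05 4 zmax [0.022 0.023 0.025]
  y -0.04 7 zmax [0.023 0.023 0.026]
  y -0.03 14 zmax [0.023 0.024 0.024]
  y -0.02 15 zmax [0.024 0.024 0.024]
  y -0.01 30 zmax [0.072 0.073 0.073]
  y -0.00 24 zmax [0.072 0.072 0.073]
  y 0.01 21 zmax [0.033 0.035 0.035]
  y 0.02 10 zmax [0.029 0.03  0.031]
  y 0.03 5 zmax [0.023 0.024 0.024]
  y 0.04 5 zmax [0.024 0.024 0.024]
  y 0.05 12 zmax [0.032 0.032 0.033]
  y 0.06 21 zmax [0.033 0.033 0.033]
  y 0.07 5 zmax [0.025 0.028 0.031]
  y 0.08 0 zmax 
  y 0.09 0 zmax 
top [234.5    185.2222] [0.4908 0.2299 0.072 ] carrier [-0.089   0.0004]
  y -0.10 0 zmax 
  y -0.09 2 zmax [0.015 0.027]
  y -0.08 19 zmax [0.034 0.036 0.036]
  y -0.07 10 zmax [0.033 0.034 0.034]
  y -0.06 0 zmax 
  y -0.05 3 zmax [0.02  0.025 0.025]
  y -0.04 9 zmax [0.026 0.027 0.028]
  y -0.03 12 zmax [0.024 0.029 0.029]
  y -0.02 8 zmax [0.024 0.027 0.051]
  y -0.01 24 zmax [0.074 0.074 0.076]
  y -0.00 16 zmax [0.074 0.074 0.077]
  y 0.01 15 zmax [0.035 0.035 0.036]
  y 0.02 7 zmax [0.027 0.03  0.031]
  y 0.03 9 zmax [0.024 0.025 0.025]
  y 0.04 11 zmax [0.026 0.028 0.029]
  y 0.05 21 zmax [0.034 0.035 0.035]
  y 0.06 18 zmax [0.035 0.035 0.037]
  y 0.07 5 zmax [0.031 0.031 0.031]
  y 0.08 1 zmax [0.013]
  y 0.09 0 zmax
```

View pics/g_s.png

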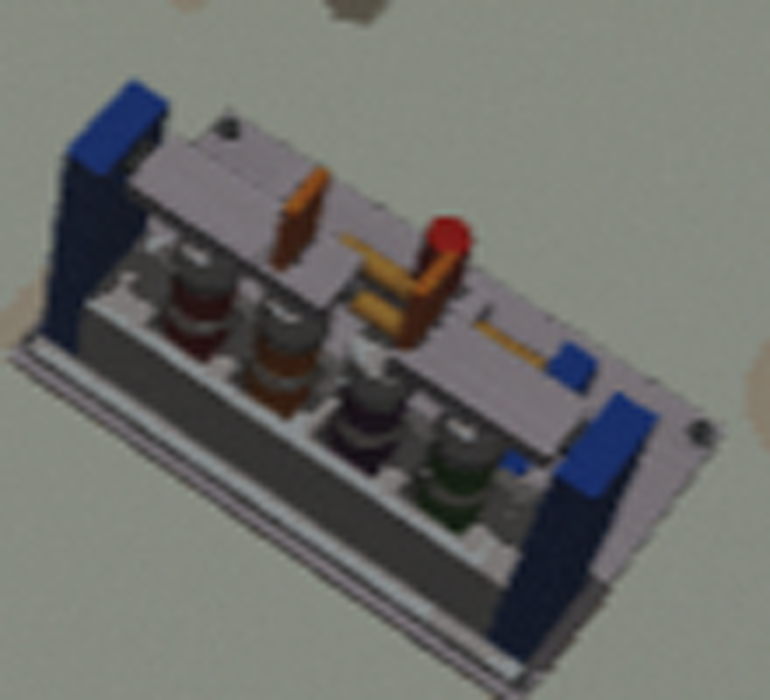

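View pics/g_t.png

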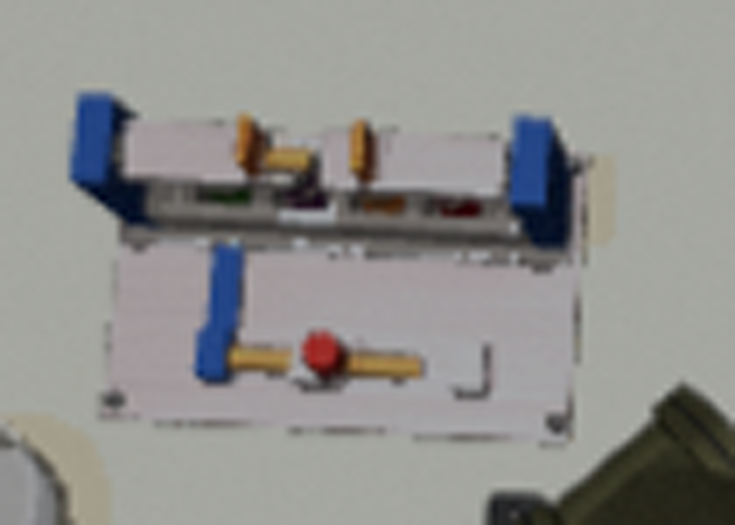

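```bash
python3 - <<'E'
from bench import readout,job
s=readout.sense();print(s["time"],s["tcp_pos"],s["wrist_force"]);print(job.sign_off())
E
```

```text
69.3 [0.34386311 0.03130632 0.21027341] [-0.91051346  0.30911482  0.87227733]
the job is handed in; nothing more can be done
None
```

The job is done and handed in at about 69 s, in the order asked. All four tubes were present and are packed, the sprung bar is in the recesses, and the bolt is home.

- **Tubes:** Red, amber, purple and green stand upright in wells 1 to 4. Each was lowered until the wrist force showed it on the well floor, and the pictures show all four in place.
- **Bar:** I pinched it to its stop, lowered it between the cheeks and let it spring out. In the scene camera its underside is 126.9 mm up (127 mm when seated) and the tabs are about 61 mm apart and centred. That camera also puts it about 3 mm off centre across the row, inside the 4 mm slack. The top-camera fit of the bar disagreed: it put it about 6 mm higher and the tabs about 59 mm apart. That overlay looked poorly locked, so I relied on the scene camera and the picture.
- **Bolt:** It stopped against a hard stop that did not give at 27 N. Both cameras measured only about 39 mm of knob travel, not 45 mm. I take this to mean it started partly in. The guide posts are about 35 mm high and I pushed at 50 to 60 mm, so they were not in the way.
- **Cups and bottle:** The arm stayed clear of them. I did not re-measure their positions at the end.

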